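Separator sheet and next layer of hose sleeves in a sloping crate

TASK

Lay the separator sheet flat on the layer of steel sleeves already in the sloping crate, its low cleat towards the crate's low side, and keep hold of it until it rests on them. Then lay one loose sleeve level across the sheet between the crate's low wall and the cleat and a second between the cleat and the tall rib, and saddle the third on top in the gap between these two, holding it until it rests on them. Set everything down gently, about centred across the crate, and leave the bottle, spanner and brass fitting where they are.

Things in the scene. Friction and masses are not known exactly. Their poses are not given: they have to be found in the camera images.
- crate: open beige plastic crate, fixed on a red stand. Inside 150 mm (x) by 170 mm (y), walls 5 mm. Origin: centre of its underside; y is level, x points up the 25 degree slope, z is square to its floor (leans 25 degrees from vertical, towards the low side). Low wall's inner face at x = -75 mm, inner floor at z = 8, wall tops at z = 95 mm
- layer_mid (a point): point in the crate at (0, 0, 54) mm of its frame, same axes: mid height of where the layer of eight packed, immovable sleeves may end. The layer's top is parallel to the floor, 144 by 150 mm, and stands anywhere from 10 mm below to 10 mm above this point: it differs every time, is not reported, and must be felt or seen
- sheet: loose grey plastic sheet, 142 (x) by 162 (y) by 6 mm, 0.25 to 0.5 kg, on a carton 40 mm high; 4 mm play all round in the crate, where friction stops it sliding. Origin: centre of its underside, z out of the ribbed face. Lay it with its x up the slope, as the crate's x: the cleat is then on the low side
- cleat (a point): middle of the top of the sheet's low cleat, at (-32, 0, 12) mm in the sheet's frame, same axes. The cleat is 14 mm wide (x -39 to -25), 110 mm long along y and stands 6 mm above the sheet's face
- rib (a point): middle of the top of the sheet's tall rib, by which it is gripped, at (18, 0, 34) mm in the sheet's frame, same axes. The rib is 12 mm thick (x 12 to 24), 70 mm long along y and stands 28 mm above the sheet's face
- rack: low wooden rack with three grooves along its y, 48 mm apart along its x, fixed for the run; each holds a sleeve. Its ridges are 36 mm wide (y), so the sleeves overhang 12 mm at each end; foot 70 mm wide, 8 mm high. Origin: centre of its underside
- sleeve1: one of three alike loose steel sleeves: closed cylinder, 36 mm across, 60 mm long, 0.15 to 0.3 kg, dark round ends. Origin: its centre, y its axis (x, z turn as it rolls). Starts level in the rack's groove at x = -48 mm, centre 55 mm above the table. Grip it by its flat ends: in the crate its round sides leave no room for fingers. On the sheet its centre is at sheet z = 24 mm
- sleeve2: one of three alike loose steel sleeves: closed cylinder, 36 mm across, 60 mm long, 0.15 to 0.3 kg, dark round ends. Origin: its centre, y its axis (x, z turn as it rolls). Starts level in the rack's middle groove, centre 55 mm above the table. Grip it by its flat ends: in the crate its round sides leave no room for fingers. It rolls down the slope until stopped: by the low wall at crate x = -57 mm
- sleeve3: one of three alike loose steel sleeves: closed cylinder, 36 mm across, 60 mm long, 0.15 to 0.3 kg, dark round ends. Origin: its centre, y its axis (x, z turn as it rolls). Starts level in the rack's groove at x = 48 mm, centre 55 mm above the table. Grip it by its flat ends: in the crate its round sides leave no room for fingers. Stopped by the cleat: sheet x = -12; saddled: sheet z about 50 mm
- bottle: bystander: white bottle standing upright, 44 mm in diameter, 100 mm tall; origin at the centre of its base
- spanner: bystander: steel spanner about 150 mm long lying flat between robot and crate, x along its length; origin at its underside
- nut: bystander: brass fitting standing upright, 38 mm wide, 45 mm tall; origin at the centre of its base
There are look-alikes about, which are no part of the job. Leave any green or purple look-alike of the sleeve1 alone.

How it is judged:
On the way, in this order (a step that is already met when the one before it is completed fails the run):
1. the sheet, cleat towards the low side, touches down flat in the crate while the fingers still hold it (angle between the z axis of sheet and the z axis of crate, either way round below 0.06 rad and x of cleat in the frame of crate below 0 m and x of sheet in the frame of crate between -0.008 and 0.008 m and y of sheet in the frame of crate between -0.008 and 0.008 m and z of sheet in the frame of crate between 0.038 and 0.07 m and contact force between sheet and crate above 0.5 N and contact force between the fingers and sheet above 1 N), for 0.1 s.
2. with the sheet released and flat in the crate, one sleeve lies between low wall and cleat and another between cleat and rib, both released (angle between the z axis of sheet and the z axis of crate, either way round below 0.06 rad and x of cleat in the frame of crate below 0 m and x of sheet in the frame of crate between -0.008 and 0.008 m and y of sheet in the frame of crate between -0.008 and 0.008 m and z of sheet in the frame of crate between 0.038 and 0.07 m and contact force between the fingers and sheet below 0.1 N and ((x of sleeve1 in the frame of sheet between -0.068 and -0.046 m and y of sleeve1 in the frame of sheet between -0.02 and 0.02 m and z of sleeve1 in the frame of sheet between 0.02 and 0.029 m and angle between the y axis of sleeve1 and the y axis of sheet, either way round below 0.17 rad and contact force between the fingers and sleeve1 below 0.1 N) or (x of sleeve2 in the frame of sheet between -0.068 and -0.046 m and y of sleeve2 in the frame of sheet between -0.02 and 0.02 m and z of sleeve2 in the frame of sheet between 0.02 and 0.029 m and angle between the y axis of sleeve2 and the y axis of sheet, either way round below 0.17 rad and contact force between the fingers and sleeve2 below 0.1 N) or (x of sleeve3 in the frame of sheet between -0.068 and -0.046 m and y of sleeve3 in the frame of sheet between -0.02 and 0.02 m and z of sleeve3 in the frame of sheet between 0.02 and 0.029 m and angle between the y axis of sleeve3 and the y axis of sheet, either way round below 0.17 rad and contact force between the fingers and sleeve3 below 0.1 N)) and ((x of sleeve1 in the frame of sheet between -0.02 and 0 m and y of sleeve1 in the frame of sheet between -0.02 and 0.02 m and z of sleeve1 in the frame of sheet between 0.02 and 0.029 m and angle between the y axis of sleeve1 and the y axis of sheet, either way round below 0.17 rad and contact force between the fingers and sleeve1 below 0.1 N) or (x of sleeve2 in the frame of sheet between -0.02 and 0 m and y of sleeve2 in the frame of sheet between -0.02 and 0.02 m and z of sleeve2 in the frame of sheet between 0.02 and 0.029 m and angle between the y axis of sleeve2 and the y axis of sheet, either way round below 0.17 rad and contact force between the fingers and sleeve2 below 0.1 N) or (x of sleeve3 in the frame of sheet between -0.02 and 0 m and y of sleeve3 in the frame of sheet between -0.02 and 0.02 m and z of sleeve3 in the frame of sheet between 0.02 and 0.029 m and angle between the y axis of sleeve3 and the y axis of sheet, either way round below 0.17 rad and contact force between the fingers and sleeve3 below 0.1 N))), for 0.2 s.
3. the third sleeve rests in the gap on top of the other two while the fingers still hold it (((x of sleeve1 in the frame of sheet between -0.048 and -0.018 m and y of sleeve1 in the frame of sheet between -0.02 and 0.02 m and z of sleeve1 in the frame of sheet between 0.042 and 0.061 m and angle between the y axis of sleeve1 and the y axis of sheet, either way round below 0.17 rad and contact force between the fingers and sleeve1 above 1 N and (contact force between sleeve1 and sleeve2 above 0.3 N or contact force between sleeve1 and sleeve3 above 0.3 N)) or (x of sleeve2 in the frame of sheet between -0.048 and -0.018 m and y of sleeve2 in the frame of sheet between -0.02 and 0.02 m and z of sleeve2 in the frame of sheet between 0.042 and 0.061 m and angle between the y axis of sleeve2 and the y axis of sheet, either way round below 0.17 rad and contact force between the fingers and sleeve2 above 1 N and (contact force between sleeve2 and sleeve1 above 0.3 N or contact force between sleeve2 and sleeve3 above 0.3 N)) or (x of sleeve3 in the frame of sheet between -0.048 and -0.018 m and y of sleeve3 in the frame of sheet between -0.02 and 0.02 m and z of sleeve3 in the frame of sheet between 0.042 and 0.061 m and angle between the y axis of sleeve3 and the y axis of sheet, either way round below 0.17 rad and contact force between the fingers and sleeve3 above 1 N and (contact force between sleeve3 and sleeve1 above 0.3 N or contact force between sleeve3 and sleeve2 above 0.3 N)))), for 0.1 s.
At the end, for the whole second after the job is handed in: Sheet flat on the layer (3.4 deg, centred within 8 mm, cleat low). In its frame: one sleeve at x -68..-46, one at x -20..0 (z 20..29), the third on both (x -48..-18, z 42..61 mm); each within 20 mm of its middle across, 9.7 deg of its y. Any sleeve may take any place. All at rest (angle between the z axis of sheet and the z axis of crate, either way round below 0.06 rad and x of cleat in the frame of crate below 0 m and x of sheet in the frame of crate between -0.008 and 0.008 m and y of sheet in the frame of crate between -0.008 and 0.008 m and z of sheet in the frame of crate between 0.038 and 0.07 m and ((x of sleeve1 in the frame of sheet between -0.068 and -0.046 m and y of sleeve1 in the frame of sheet between -0.02 and 0.02 m and z of sleeve1 in the frame of sheet between 0.02 and 0.029 m and angle between the y axis of sleeve1 and the y axis of sheet, either way round below 0.17 rad) or (x of sleeve2 in the frame of sheet between -0.068 and -0.046 m and y of sleeve2 in the frame of sheet between -0.02 and 0.02 m and z of sleeve2 in the frame of sheet between 0.02 and 0.029 m and angle between the y axis of sleeve2 and the y axis of sheet, either way round below 0.17 rad) or (x of sleeve3 in the frame of sheet between -0.068 and -0.046 m and y of sleeve3 in the frame of sheet between -0.02 and 0.02 m and z of sleeve3 in the frame of sheet between 0.02 and 0.029 m and angle between the y axis of sleeve3 and the y axis of sheet, either way round below 0.17 rad)) and ((x of sleeve1 in the frame of sheet between -0.02 and 0 m and y of sleeve1 in the frame of sheet between -0.02 and 0.02 m and z of sleeve1 in the frame of sheet between 0.02 and 0.029 m and angle between the y axis of sleeve1 and the y axis of sheet, either way round below 0.17 rad) or (x of sleeve2 in the frame of sheet between -0.02 and 0 m and y of sleeve2 in the frame of sheet between -0.02 and 0.02 m and z of sleeve2 in the frame of sheet between 0.02 and 0.029 m and angle between the y axis of sleeve2 and the y axis of sheet, either way round below 0.17 rad) or (x of sleeve3 in the frame of sheet between -0.02 and 0 m and y of sleeve3 in the frame of sheet between -0.02 and 0.02 m and z of sleeve3 in the frame of sheet between 0.02 and 0.029 m and angle between the y axis of sleeve3 and the y axis of sheet, either way round below 0.17 rad)) and ((x of sleeve1 in the frame of sheet between -0.048 and -0.018 m and y of sleeve1 in the frame of sheet between -0.02 and 0.02 m and z of sleeve1 in the frame of sheet between 0.042 and 0.061 m and angle between the y axis of sleeve1 and the y axis of sheet, either way round below 0.17 rad) or (x of sleeve2 in the frame of sheet between -0.048 and -0.018 m and y of sleeve2 in the frame of sheet between -0.02 and 0.02 m and z of sleeve2 in the frame of sheet between 0.042 and 0.061 m and angle between the y axis of sleeve2 and the y axis of sheet, either way round below 0.17 rad) or (x of sleeve3 in the frame of sheet between -0.048 and -0.018 m and y of sleeve3 in the frame of sheet between -0.02 and 0.02 m and z of sleeve3 in the frame of sheet between 0.042 and 0.061 m and angle between the y axis of sleeve3 and the y axis of sheet, either way round below 0.17 rad)) and linear speed of each of sheet, sleeve1, sleeve2, sleeve3 below 0.02 m/s); the robot touches nothing.
It fails at once if the bottle, spanner or brass fitting is moved by more than 30 mm or knocked over (distance of any of bottle, spanner, nut from where it was at the start of the episode above 0.03 m or angle between any of bottle, nut's own z axis and vertical above 0.5 rad).
It fails at once if something is rammed into the crate with more than 200 N of contact force (contact force between sheet and crate above 200 N or contact force between any of sleeve1, sleeve2, sleeve3 and sheet above 200 N).
It also fails if it takes over 72 s, if anything falls off the work surface, if the arm or the gripper's body presses on something with over 40 N, if the wrist force passes 120 N, or if a joint passes its speed limit or range.

ROBOT

A 6-joint arm with a two-finger parallel gripper is mounted at the origin on the work surface. World frame = base frame: x ahead of the robot, y to its left, z up, the work surface at z = 0. Lengths are in m, angles in rad, forces in N, time in s.
With the tool pointing down it reaches from about 0.4 to 0.825 m from the base axis. Payload 7 kg.
Tool frame: the origin (TCP) lies on the centre line of the jaws, within the pads' length; the fingertips stand 22 mm ahead of it and the grasp point (between the pads) lies 3 mm ahead of it; z points along the fingers, y is the line along which they close (so a half turn about z gives the same grasp; the last joint's range is limited). The gripper opens to 88 mm and grips with 3 to 60 N. Pads are 19 mm wide; open, the fingers measure 130 mm over their backs; the gripper's body (78 mm by 193 mm) begins 47 mm behind the grasp point.
Start: joints at [-0.981, 0.359, 0.012, 0, -1.224, -0.288], TCP at [0.201, -0.644, 0.249] pointing down, gripper open.
Joint ranges: [-3.07, 3.07], [-1.43, 2.12], [-1.02, 1.25], [-3.03, 1.67], [-3.05, -0], [-3.03, 3.03]. Speed limits (rad/s): [2.39, 2.39, 3.01, 3.14, 3.14, 3.14].

INTERFACE

Orientations are given as [roll, pitch, yaw] about the fixed x, y, z axes, in that order (R = Rz(yaw) Ry(pitch) Rx(roll)).
In Python, from station import arm gives the robot as it stands.
- The arm moves only by the tool arm_command, never from a script. Its argument "series" is one flat list of numbers, 7 for each row, row after row: the turn, a rotation vector about the tool's x, y, z each as a share of 90 degrees, from -1 to 1, then the shift along the tool's x, y, z each as a share of 0.1 m, from -1 to 1, then the opening, from 0 (shut) to 1 (fully open). A call has 1 to 8 rows; each row is the pose to reach, as a shift and turn from the pose commanded when the call began, along the tool's axes at that moment; what a row does not reach only later rows make up. A row lasts 1/8 s, in which the tool goes at most 62.5 mm and 10.7 degrees, less where a joint would pass 70% of its speed; a pose out of reach is approached as far as the arm can. A call with a number of a shift or a turn outside -1 to 1 is refused whole. A call with a gripper value outside its range is refused whole. The fingers move at their own pace and stop on an object; "force" is the grip in N (left out, the last holds). Time passes only in rows, so rows that repeat a pose let the fingers close. It gives the time, the measured TCP pose, the force, the opening and the grip force at its end, in the units of the state.
- arm.get_state(): the state, without advancing time (a new reading comes with each control period).
- arm.grab_frame(name): name is "scene" or "top" or "wrist"; returns the picture (400x640x3 uint8, blue, green, red); there is no depth.
- arm.camera_model(name): a dict with "fovy" (degrees; the focal length in pixels is half the picture's height over the tangent of half this angle, whatever the lens; pixels are square), "cx", "cy" (the principal point, pixels), "pose" (4x4, takes a point from camera to world coordinates). Camera axes: x right, y down, z forward; pixel columns grow to the right and rows downward; lengths in m; the calibration is good to about 2 mm. A picture is of the moment at which its call begins: read the wrist's pose just before it. camera_model takes no time and is no camera call; for the wrist camera it gives the pose at the moment of the call.
- arm.job_done(): hands the job in; it is judged then, once.
The state is a dict: "t": time; "q": joint angles; "qd": joint speeds; "joint_efforts": joint torques, N m; "eef_pos": TCP position; "ee_rot": TCP orientation; "force": force on the tool from outside, world axes, zero at the start; "moment": the same for the moment, N m; "width": finger opening in m; "gripper_force": force on a finger pad.
Only numpy, scipy, OpenCV 4.12 (cv2) and the standard library are available. Lean on these libraries where they do the work, as an engineer would, in place of code of your own. Each camera call takes 0.05 s, during which the arm holds its last target. There are 200 camera calls.

## Working session

There is one attempt and no reset: what is moved stays moved. The work goes in short steps, Python scripts to look and compute and a tool call to move; the robot and the scene stay as the last step left them, time stands still between calls to the robot, and variables do not carry over. Pictures are saved under pics/ and viewed, at most 10 in all, crops included, and the job is handed in when it is done.

Besides the shell and the picture viewer there is one more tool, called after "Request:" in YAML: its name, and indented under it one key for each argument. arm_command: Moves the arm, as the interface text tells. Its arguments: {"type":"object","properties":{"series":{"type":"array"},"force":{"type":"number"}},"required":["series"]}

```bash
ls; mkdir -p pics
python3 - <<'E'
from station import arm
import cv2
print(arm.get_state())
for n in("scene","top"):
    cv2.imwrite(f"pics/{n}0.png",arm.grab_frame(n)); m=arm.camera_model(n); print(n,m)
print(arm.camera_model("wrist"))
E
```

```text
pics
{'t': 0.0, 'q': array([-9.80891644e-01,  3.59391589e-01,  1.10531262e-02, -3.51641050e-04,
       -1.22410696e+00, -2.88119847e-01]), 'qd': array([ 0.0017975 , -0.00085922, -0.00197393, -0.00071724,  0.00045898,
       -0.00077469]), 'joint_efforts': array([-1.25665880e-03, -5.82719100e+01,  2.93058980e+01,  6.99707687e+00,
        7.01944882e-03, -2.02169063e-04]), 'eef_pos': array([ 0.2004786 , -0.64405968,  0.24761686]), 'ee_rot': array([ 3.13991760e+00, -1.51697949e-04, -2.83992745e+00]), 'force': array([-0.11030783, -0.51050969,  0.26407446]), 'moment': array([ 0.02248417,  0.00615223, -0.01541766]), 'gripper_force': 0.0, 'width': 0.08748211345151613}
scene {'fovy': 50.32668461082645, 'cx': 320.91546828328904, 'cy': 195.71632350063297, 'pose': array([[-0.19568601,  0.76994919, -0.60735922,  1.16267276],
       [ 0.98054544,  0.16335501, -0.10883835,  0.07615851],
       [ 0.01541517, -0.61684146, -0.78693646,  0.9180268 ],
       [ 0.        ,  0.        ,  0.        ,  1.        ]])}
top {'fovy': 50.357883671431, 'cx': 325.530570207144, 'cy': 197.75154745213462, 'pose': array([[-0.02252842, -0.99676633,  0.07713203,  0.43856649],
       [-0.99970218,  0.0231843 ,  0.00761835, -0.02920777],
       [-0.00938197, -0.07693743, -0.99699178,  1.07547771],
       [ 0.        ,  0.        ,  0.        ,  1.        ]])}
{'fovy': 59.830883628406156, 'cx': 318.75319576979126, 'cy': 198.09364584120883, 'pose': array([[-0.29741647,  0.91999325,  0.25525648,  0.13219541],
       [ 0.95474722,  0.28628539,  0.08061274, -0.66633696],
       [ 0.00108697,  0.26768097, -0.96350699,  0.38400944],
       [ 0.        ,  0.        ,  0.        ,  1.        ]])}
```

View pics/scene0.png

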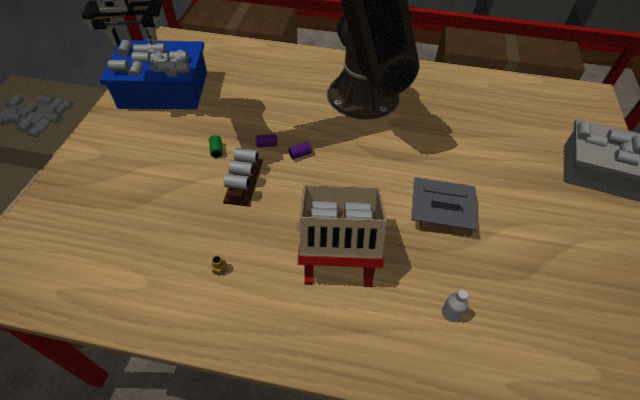

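View pics/top0.png

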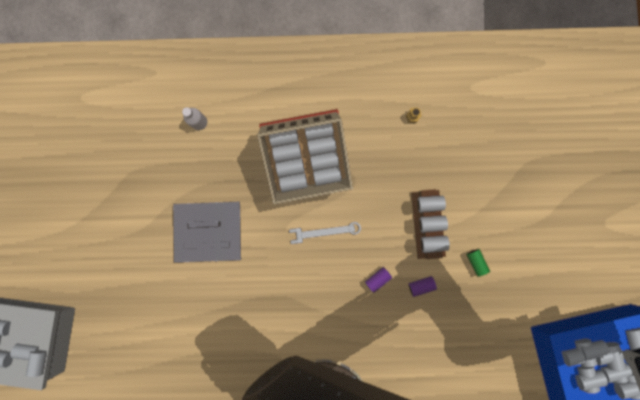

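The crate's low side faces the robot (+x is roughly uphill). The sheet is on the left with its rib at top px (204,224) and cleat at (205,243). The rack is at (431,224) and the spanner at (323,232).

```bash
cat > h.py <<'E'
import numpy as np, cv2
from scipy.spatial.transform import Rotation as Ro
from station import arm
def cam(n):
    m=arm.camera_model(n); f=200/np.tan(np.radians(m["fovy"]/2)); return f,m["cx"],m["cy"],np.array(m["pose"])
def ray(c,uv,z):
    f,cx,cy,P=c; d=P[:3,:3]@np.array([(uv[0]-cx)/f,(uv[1]-cy)/f,1]); return P[:3,3]+d*(z-P[2,3])/d[2]
def proj(c,X):
    f,cx,cy,P=c; p=(np.atleast_2d(X)-P[:3,3])@P[:3,:3]; return np.c_[f*p[:,0]/p[:,2]+cx,f*p[:,1]/p[:,2]+cy]
def tool(yaw,tilt=0):
    "tool z down, tool y horizontal, tool x heading yaw; tilt: tool z swings towards +heading x"
    x=np.array([np.cos(yaw),np.sin(yaw),0]); z=np.array([0,0,-1.]); y=np.cross(z,x)
    return Ro.from_rotvec(-tilt*np.array([-np.sin(yaw),np.cos(yaw),0]))*Ro.from_matrix(np.c_[x,y,z])
def cur():
    s=arm.get_state(); return s,np.array(s["eef_pos"]),Ro.from_euler("xyz",s["ee_rot"])
def plan(p,R):
    s,p0,R0=cur(); np.set_printoptions(precision=3,suppress=True)
    print("t",round(s["t"],2),"pos",p0,"F",s["force"],"shift",R0.inv().apply(np.array(p)-p0)*10,"turn",(R0.inv()*R).as_rotvec()/(np.pi/2))
E
python3 - <<'E'
from h import *
c=cam("top"); np.set_printoptions(precision=3,suppress=True)
for k,z,pts in [("sheet",.046,[(173,203),(240,203),(241,262),(173,262)]),("slv",.06,[(432,203),(432,223),(434,244)]),("crate",.2,[(260,130),(342,117),(351,186),(274,202)]),("bot",0,[(198,124)]),("nut",0.02,[(414,116)]),("span",0,[(295,236),(355,228)])]:
    print(k,[ray(c,u,z) for u in pts])
s,p,R=cur(); print(R.as_matrix())
plan([.38,-.3,.3],tool(0)); plan([.38,-.3,.3],tool(np.pi))
E
```

```text
sheet [array([0.514, 0.35 , 0.046]), array([0.51 , 0.187, 0.046]), array([0.368, 0.185, 0.046]), array([0.372, 0.349, 0.046])]
slv [array([ 0.499, -0.275,  0.06 ]), array([ 0.451, -0.273,  0.06 ]), array([ 0.401, -0.276,  0.06 ])]
crate [array([0.652, 0.111, 0.2  ]), array([ 0.675, -0.061,  0.2  ]), array([ 0.529, -0.076,  0.2  ]), array([0.5  , 0.084, 0.2  ])]
bot [array([ 0.72 ,  0.303, -0.   ])]
nut [array([ 0.722, -0.249,  0.02 ])]
span [array([0.427, 0.058, 0.   ]), array([ 0.444, -0.094,  0.   ])]
[[-0.955 -0.297 -0.001]
 [-0.297  0.955  0.001]
 [ 0.     0.002 -1.   ]]
t 0.1 pos [ 0.2   -0.644  0.248] F [-1.005  0.031  0.566] shift [-2.737  2.753 -0.519] turn [ 0.     0.001 -1.808]
t 0.1 pos [ 0.2   -0.644  0.248] F [-1.005  0.031  0.566] shift [-2.737  2.753 -0.519] turn [ 0.001 -0.     0.192]
```

Request:
arm_command:
  series: [0,0,0,-1,0.94,-0.1,1,0,0,0,-1,0.94,-0.1,1,0,0,0,-1,0.94,-0.1,1]

```text
t: 0.48
eef_pos: [0.2694, -0.5225, 0.2591]
ee_rot: [-3.141, 0.001, -2.837]
force: [0.2, -0.4, 0.7]
width: 0.0874
gripper_force: 0.0
```

Request:
arm_command:
  series: [0,0,0,-1,0.94,-0.1,1,0,0,0,-1,0.94,-0.1,1,0,0,0,-1,0.94,-0.1,1]

```text
t: 0.85
eef_pos: [0.3369, -0.4034, 0.269]
ee_rot: [-3.141, 0.001, -2.837]
force: [-0.4, -1.0, 0.6]
width: 0.0876
gripper_force: 0.0
```

Request:
arm_command:
  series: [0,0,0.19,-1,0.94,-0.1,1,0,0,0.19,-1,0.94,-0.1,1,0,0,0.19,-1,0.94,-0.1,1,0,0,0.19,-1,0.94,-0.1,1]

```text
t: 1.35
eef_pos: [0.4039, -0.2855, 0.2786]
ee_rot: [-3.142, -0.0, -3.136]
force: [0.0, -0.7, -0.5]
width: 0.0876
gripper_force: 0.0
```

Run:
```python
from h import *
np.savez("c1",*cam("wrist")); cv2.imwrite("pics/w1.png",arm.grab_frame("wrist"))
plan([.53,.01,.36],tool(-np.pi)); print(cur()[0]["q"])
```

```text
t 1.4 pos [ 0.403 -0.286  0.278] F [-0.431 -0.61   0.729] shift [-1.28   2.956 -0.817] turn [ 0.    -0.     0.003]
[-0.219  0.038 -0.327  0.    -1.206 -1.348]
```

View pics/w1.png

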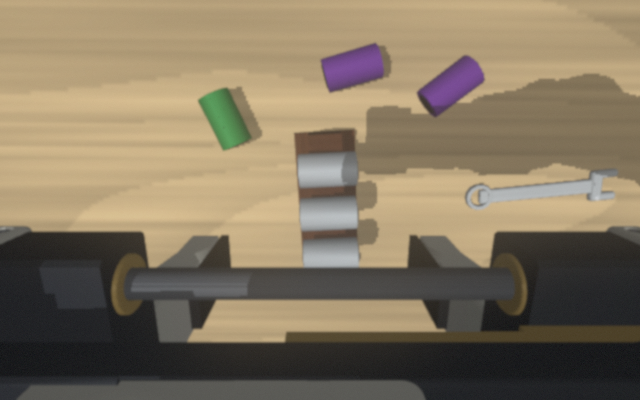

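Request:
arm_command:
  series: [0,0,0,-0.43,1,-0.27,1,0,0,0,-0.43,1,-0.27,1]

```text
t: 1.65
eef_pos: [0.4459, -0.1863, 0.3057]
ee_rot: [-3.141, -0.001, -3.141]
force: [0.4, -0.8, -0.8]
width: 0.0874
gripper_force: 0.0
```

Request:
arm_command:
  series: [0,0,0,-0.43,1,-0.27,1,0,0,0,-0.43,1,-0.27,1]

```text
t: 1.9
eef_pos: [0.4891, -0.0854, 0.333]
ee_rot: [-3.141, 0.0, -3.139]
force: [0.4, -0.5, -0.4]
width: 0.0875
gripper_force: 0.0
```

Request:
arm_command:
  series: [0,0,0,-0.43,1,-0.27,1,0,0,0,-0.43,1,-0.27,1,0,0,0,-0.43,1,-0.27,1]

```text
t: 2.28
eef_pos: [0.5328, 0.0156, 0.3593]
ee_rot: [-3.141, -0.0, -3.137]
force: [-0.3, 0.1, -0.6]
width: 0.0878
gripper_force: 0.0
```

Run:
```python
from h import *
np.savez("c2",*cam("wrist")); cv2.imwrite("pics/w2.png",arm.grab_frame("wrist"))
plan([.42,.268,.25],tool(-np.pi)); print(cur()[0]["q"])
```

```text
t 2.33 pos [0.532 0.014 0.359] F [-0.329 -0.105 -0.4  ] shift [1.107 2.542 1.089] turn [-0.    -0.001  0.003]
[ 0.396  0.068 -0.114  0.    -1.39  -1.962]
```

View pics/w2.png

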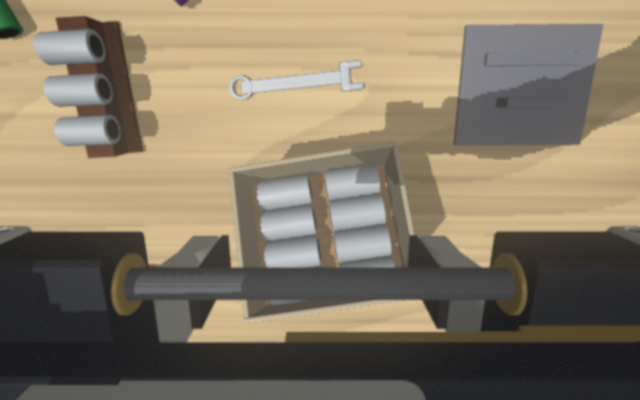

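w2 shows: crate low-wall rim corners about (232,170) and (396,145), sheet corners (465,25), (602,24), (582,145), (456,146). In w1 the rack sleeves are at (328,169), (328,213) and (331,253). Next is a zoom of the crate in the two fixed views.

Run:
```python
from h import *
a=cv2.imread("pics/top0.png")[98:213,250:360]; b=cv2.imread("pics/scene0.png")[178:290,290:395]
A=cv2.resize(a,None,fx=3.6,fy=3.6,interpolation=cv2.INTER_CUBIC);B=cv2.resize(b,None,fx=3.6,fy=3.6,interpolation=cv2.INTER_CUBIC)
o=np.zeros((420,790,3),np.uint8); o[:A.shape[0],:A.shape[1]]=A; o[:B.shape[0],400:400+B.shape[1]]=B
cv2.imwrite("pics/z1.png",cv2.convertScaleAbs(o,alpha=1.3))
```

```text
(no output)
```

View pics/z1.png

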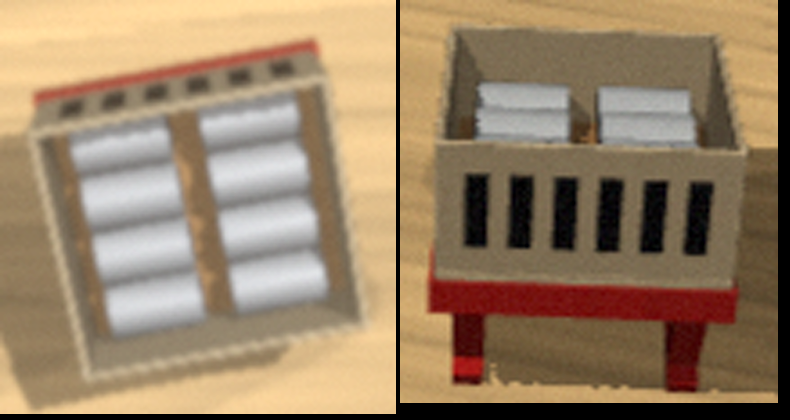

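```bash
cat > fit.py <<'E'
from h import *
from scipy.optimize import least_squares
np.set_printoptions(precision=4,suppress=True)
L=lambda n:(lambda d:tuple(d[k] for k in d.files))(np.load(n))
T,S,W1,W2=cam("top"),cam("scene"),L("c1.npz"),L("c2.npz")
def RC(yaw,t=np.radians(25)):  # crate: x up slope
    return Ro.from_euler("ZY",[yaw,-t])
a,b,h=.080,.090,.095
HL,HR,LL,LR=(a,b,h),(a,-b,h),(-a,b,h),(-a,-b,h)
obs=[(T,HL,(258.3,135.2)),(T,HR,(341.7,119.1)),(T,LR,(352.8,187.4)),(T,LL,(273.6,204.1)),
(S,HR,(299.4,217.4)),(S,HL,(386.4,219.7)),(S,LR,(303.9,185.8)),(S,LL,(379.4,187.7)),
(W2,LR,(232,170)),(W2,LL,(396,145))]
def f(p): return np.concatenate([(proj(c,RC(p[3]).apply(X)+p[:3])[0]-u) for c,X,u in obs])
r=least_squares(f,[.6,.01,.1,.15],loss="soft_l1"); print("crate",r.x); print(f(r.x).reshape(-1,2).round(1).tolist())
so=[(W2,(-.071,-.081,.006),(465,25)),(W2,(-.071,.081,.006),(602,24)),(W2,(.071,.081,.006),(582,145)),(W2,(.071,-.081,.006),(456,146)),
(T,(.071,.081,.006),(173,203)),(T,(.071,-.081,.006),(240.5,202.5)),(T,(-.071,-.081,.006),(241,262.5)),(T,(-.071,.081,.006),(173,262))]
def g(p): return np.concatenate([(proj(c,Ro.from_euler("Z",p[2]).apply(X)+[p[0],p[1],.04])[0]-u) for c,X,u in so])
s=least_squares(g,[.44,.27,0],loss="soft_l1"); print("sheet",s.x,"\n",g(s.x).reshape(-1,2).round(1).tolist())
print("sleeves",[ray(W1,u,.055) for u in [(328,169),(328.5,213),(331,253)]],[ray(W2,u,.055) for u in [(69,47),(79,90),(88,130)]],[ray(T,u,.055) for u in [(434,244),(432,223),(432,203)]])
E
python3 fit.py
```

```text
crate [0.6276 0.0264 0.0768 0.1695]
[[-2.4, -1.3], [-1.6, -1.5], [-0.9, 0.8], [-0.9, -0.5], [-0.8, 1.3], [-0.5, 1.8], [-0.9, -0.4], [-1.4, -0.0], [-3.0, -0.5], [0.6, -3.2]]
sheet [0.4432 0.2687 0.015 ] 
 [[0.3, 0.1], [1.0, -0.4], [-2.1, -0.3], [-2.1, -0.1], [-0.3, 0.4], [-1.4, -1.6], [-0.6, -2.7], [0.2, 0.3]]
sleeves [array([ 0.4005, -0.2766,  0.055 ]), array([ 0.4491, -0.2754,  0.055 ]), array([ 0.4963, -0.272 ,  0.055 ])] [array([ 0.401 , -0.2793,  0.055 ]), array([ 0.4492, -0.2762,  0.055 ]), array([ 0.4969, -0.2735,  0.055 ])] [array([ 0.4011, -0.2771,  0.055 ]), array([ 0.4511, -0.2744,  0.055 ]), array([ 0.499 , -0.2764,  0.055 ])]
```

Sleeve positions agree across three views within 2 mm. The crate fit needs to be sharper, so I'll take a view that shows the whole crate.

Request:
arm_command:
  series: [0,0,0,-1,0.1,-1,1,0,0,0,-1,0.1,-1,1,0,0,0,-1,0.1,-1,1,0,0,0,-1,0.1,-1,1]

```text
t: 2.82
eef_pos: [0.6319, 0.0227, 0.4588]
ee_rot: [-3.141, -0.001, -3.141]
force: [1.5, 0.1, -0.7]
width: 0.0876
gripper_force: 0.0
```

Run:
```python
from h import *
c=cam("wrist"); np.savez("c3",*c); im=arm.grab_frame("wrist"); cv2.imwrite("pics/w3.png",im)
q=proj(c,Ro.from_euler("ZY",[.1695,-np.radians(25)]).apply([(s*.08,t*.09,.095) for s in(1,-1) for t in (1,-1)])+[.6276,.0264,.0768]); print(q)
u,v=np.maximum(q.min(0)-15,0).astype(int); w,h=np.minimum(q.max(0)+15,[640,400]).astype(int)
k=min(800/(w-u),600/(h-v)); print(u,v,k)
cv2.imwrite("pics/z3.png",cv2.resize(im[v:h,u:w],None,fx=k,fy=k,interpolation=cv2.INTER_CUBIC)[:600,:800])
```

```text
[[403.11517305 176.32511688]
 [252.64157347 201.10353595]
 [378.40035809  52.68855374]
 [237.58543773  78.23262409]]
222 37 3.35195530726257
```

View pics/z3.png

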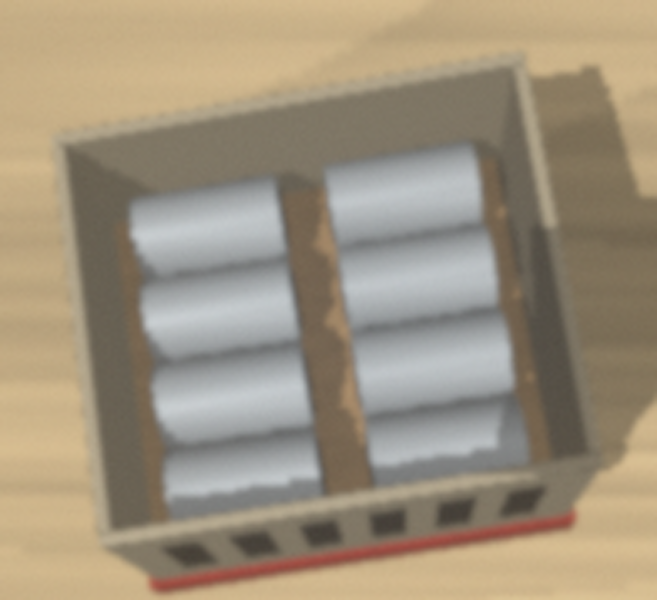

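```bash
sed -i 's/^def f(p).*/W3=L("c3.npz"); obs+=[(W3,LR,(238.4,77.3)),(W3,LL,(378.6,52.5)),(W3,HL,(401.9,175.1)),(W3,HR,(251.2,199.6))]*2; obs=[o for o in obs if o[0] is not W2]\n&/' fit.py; python3 fit.py | head -3
python3 - <<'E'
from h import *
plan([.4432+.018,.2687,.25],tool(-np.pi/2+.015))
E
```

```text
crate [0.6264 0.0256 0.0754 0.1633]
[[-1.8, -0.9], [-1.1, -0.5], [-0.9, 1.7], [-0.8, -0.1], [-1.1, 1.0], [-1.0, 1.8], [-0.8, -0.7], [-1.4, 0.1], [-0.8, -0.5], [-0.3, -0.3], [0.2, 0.5], [0.7, -0.2], [-0.8, -0.5], [-0.3, -0.3], [0.2, 0.5], [0.7, -0.2]]
sheet [0.4432 0.2687 0.015 ] 
t 2.88 pos [0.631 0.023 0.458] F [-0.491 -0.203 -0.241] shift [1.692 2.46  2.086] turn [ 0.001 -0.001 -1.009]
```

Request:
arm_command:
  series: [0,0,0,0.57,1,0.53,1,0,0,0,0.57,1,0.53,1,0,0,0,0.57,1,0.53,1]

```text
t: 3.25
eef_pos: [0.5704, 0.1255, 0.4041]
ee_rot: [-3.141, -0.004, -3.135]
force: [0.8, -0.5, 0.5]
width: 0.0876
gripper_force: 0.0
```

Request:
arm_command:
  series: [0,0,0,0.57,1,0.53,1,0,0,0,0.57,1,0.53,1,0,0,0,0.57,1,0.53,1]

```text
t: 3.62
eef_pos: [0.514, 0.2249, 0.3515]
ee_rot: [-3.14, -0.003, -3.135]
force: [1.2, -0.3, 0.6]
width: 0.0877
gripper_force: 0.0
```

Request:
arm_command:
  series: [0,0,-0.95,0.57,1,0.53,1,0,0,-0.95,0.57,1,0.53,1,0,0,-0.95,0.57,1,0.53,1,0,0,-0.95,0.57,1,0.53,1,0,0,-0.95,0.57,1,0.53,1,0,0,-0.95,0.57,1,0.53,1,0,0,-0.95,0.57,1,0.53,1,0,0,-0.95,0.57,1,0.53,1]

```text
t: 4.62
eef_pos: [0.4599, 0.3225, 0.301]
ee_rot: [-3.141, 0.0, -1.641]
force: [-0.2, -0.5, 0.5]
width: 0.0878
gripper_force: 0.0
```

Run:
```python
from h import *
c=cam("wrist"); np.savez("c4",*c); im=arm.grab_frame("wrist"); cv2.imwrite("pics/w4.png",im)
q=proj(c,Ro.from_euler("Z",.015).apply([(s*.071,t*.081,.006) for s in(1,-1) for t in (1,-1)])+[.4432,.2687,.04]); print(q)
u,v=np.maximum(q.min(0)-15,0).astype(int); w,h=np.minimum(q.max(0)+15,[640,400]).astype(int)
k=min(800/(w-u),600/(h-v)); print(u,v,k)
cv2.imwrite("pics/z4.png",cv2.convertScaleAbs(cv2.resize(im[v:h,u:w],None,fx=k,fy=k,interpolation=cv2.INTER_CUBIC)[:600,:800],alpha=1.5))
plan([.4432+.018,.2687,.25],tool(-np.pi/2+.015)); print(cur()[0]["q"])
```

```text
[[275.70246434 194.78019427]
 [257.33874217  44.99990927]
 [397.77840449 184.72018129]
 [393.92744491  32.31255121]]
242 17 3.125
t 4.67 pos [0.46  0.323 0.301] F [ 0.815 -0.77   0.398] shift [ 0.536 -0.045  0.51 ] turn [-0.     0.    -0.049]
[ 0.96   0.142 -0.159  0.    -1.269 -1.022]
```

View pics/z4.png

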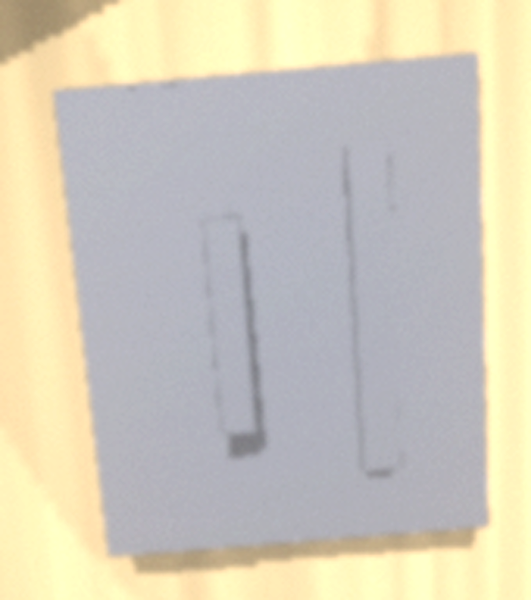

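```bash
sed -i 's/^def g(p).*/W4=L("c4.npz"); so+=[(W4,(.071,-.081,.006),(259.6,46.4)),(W4,(-.071,-.081,.006),(394.3,34.6)),(W4,(-.071,.081,.006),(398.2,184.7)),(W4,(.071,.081,.006),(276.2,194.))]*2; so=[o for o in so if o[0] is not T]\n&/' fit.py; echo 'print("rib",ray(W4,(315,121),.074), s.x[:2]+.018*np.array([1,s.x[2]]));plan([*(s.x[:2]+.018*np.array([1,s.x[2]])),.25],tool(-np.pi/2+s.x[2]))'>>fit.py; python3 fit.py | tail -n +3
```

```text
sheet [0.4428 0.2697 0.015 ] 
 [[1.1, -0.3], [1.9, -0.8], [-1.3, -0.6], [-1.3, -0.4], [-1.7, -0.4], [0.1, -1.3], [-0.0, 0.8], [-0.0, 1.6], [-1.7, -0.4], [0.1, -1.3], [-0.0, 0.8], [-0.0, 1.6]]
sleeves [array([ 0.4005, -0.2766,  0.055 ]), array([ 0.4491, -0.2754,  0.055 ]), array([ 0.4963, -0.272 ,  0.055 ])] [array([ 0.401 , -0.2793,  0.055 ]), array([ 0.4492, -0.2762,  0.055 ]), array([ 0.4969, -0.2735,  0.055 ])] [array([ 0.4011, -0.2771,  0.055 ]), array([ 0.4511, -0.2744,  0.055 ]), array([ 0.499 , -0.2764,  0.055 ])]
rib [0.4607 0.2687 0.074 ] [0.4608 0.27  ]
t 4.67 pos [0.46  0.323 0.301] F [ 0.815 -0.77   0.398] shift [ 0.524 -0.04   0.51 ] turn [-0.     0.    -0.049]
```

Request:
arm_command:
  series: [0,0,-0.049,0.53,-0.04,1,0.4,0,0,-0.049,0.53,-0.04,1,0.4,0,0,-0.049,0.53,-0.04,1,0.4]

```text
t: 5.05
eef_pos: [0.4579, 0.2669, 0.1976]
ee_rot: [3.137, -0.005, -1.575]
force: [0.2, 0.5, 0.1]
width: 0.0632
gripper_force: 0.0
```

Request:
arm_command:
  series: [0,0,0,0,0,0.9,0.4,0,0,0,0,0,0.9,0.4,0,0,0,0,0,0.9,0.4]

```text
t: 5.42
eef_pos: [0.4593, 0.2702, 0.11]
ee_rot: [3.14, -0.002, -1.571]
force: [0.3, 0.7, 0.1]
width: 0.0364
gripper_force: 0.0
```

Run:
```python
from h import *
plan([.4608,.2695,.074],tool(-np.pi/2+.015)); print(cur()[0]["width"])
```

```text
t 5.42 pos [0.459 0.27  0.11 ] F [0.299 0.716 0.118] shift [ 0.006 -0.015  0.36 ] turn [ 0.001 -0.001 -0.01 ]
0.03640401003789822
```

Request:
arm_command:
  series: [0,0,-0.01,0.01,-0.015,0.36,0.4,0,0,-0.01,0.01,-0.015,0.36,0.4,0,0,-0.01,0.01,-0.015,0.36,0.4,0,0,-0.01,0.01,-0.015,0.36,0,0,0,-0.01,0.01,-0.015,0.36,0,0,0,-0.01,0.01,-0.015,0.36,0,0,0,-0.01,0.01,-0.015,0.36,0]
  force: 50

```text
t: 6.3
eef_pos: [0.4607, 0.2702, 0.0751]
ee_rot: [-3.141, 0.0, -1.553]
force: [-2.7, -0.2, 6.6]
width: 0.0115
gripper_force: 50.0
```

Run:
```python
from h import *
s,p,R=cur(); print(s); plan([.4608,.2695,.3],tool(-np.pi/2+.015))
```

```text
{'t': 6.3, 'q': array([ 8.97697064e-01,  3.10273229e-01, -5.14614261e-01,  9.01589512e-06,
       -7.45466957e-01, -8.80137131e-01]), 'qd': array([-0.00093054, -0.00080938, -0.00049901,  0.00206884, -0.00112809,
        0.00057875]), 'joint_efforts': array([ -0.69532234, -43.36130619,  20.39322853,   5.10531396,
         0.64318316,   0.08569352]), 'eef_pos': array([0.46071225, 0.27016737, 0.07513296]), 'ee_rot': array([-3.14130644e+00,  3.36714288e-04, -1.55322972e+00]), 'force': array([-2.73488915, -0.20781025,  6.64247602]), 'moment': array([-0.03059725,  1.22463781, -0.11115025]), 'gripper_force': 50.00176191329956, 'width': 0.011519164101494464}
t 6.3 pos [0.461 0.27  0.075] F [-2.735 -0.208  6.642] shift [ 0.006 -0.001 -2.249] turn [-0.     0.     0.002]
```

```bash
cat >> h.py <<'E'
CP=np.array([.6264,.0256,.0754]); CR=Ro.from_euler("ZY",[.1633,-np.radians(25)])
def tc(kind):  # tool orientation in the crate: 'sheet' closes along x, 'slv' closes along y
    M=CR.as_matrix(); x,y,z=M.T
    return Ro.from_matrix(np.c_[-y,-x,-z] if kind=="sheet" else np.c_[-x,y,-z])
def cw(v): return CP+CR.apply(np.array(v)/1000)      # crate mm -> world
def wc(p): return CR.inv().apply(p-CP)*1000
E
python3 - <<'E'
from h import *
print(cw([18,0,155])); plan(cw([18,0,155]),tc("sheet"))
E
```

```text
[0.57786216 0.01760255 0.22348484]
t 6.3 pos [0.461 0.27  0.075] F [-2.735 -0.208  6.642] shift [ 2.545 -1.127 -1.484] turn [ 0.277 -0.02  -0.091]
```

Request:
arm_command:
  series: [0,0,0,0,0,-0.15,0,0,0,0,0,0,-0.5,0,0,0,0,0,0,-1,0,0,0,0,0,0,-1,0]

```text
t: 6.8
eef_pos: [0.4625, 0.2716, 0.1792]
ee_rot: [-3.136, 0.005, -1.553]
force: [0.5, 0.7, -3.6]
width: 0.0117
gripper_force: 50.0
```

Request:
arm_command:
  series: [0,0,0,0,0,-0.5,0,0,0,0,0,0,-1,0,0,0,0,0,0,-1,0]

```text
t: 7.18
eef_pos: [0.4619, 0.271, 0.2784]
ee_rot: [-3.137, 0.005, -1.553]
force: [-0.0, 0.4, -4.1]
width: 0.0114
gripper_force: 50.0
```

Run:
```python
from h import *
plan(cw([18,0,155]),tc("sheet")); print(cur()[0]["moment"],cur()[0]["width"])
```

```text
t 7.17 pos [0.462 0.271 0.278] F [-0.045  0.376 -4.145] shift [ 2.557 -1.111  0.543] turn [ 0.274 -0.018 -0.092]
[0.058 0.076 0.04 ] 0.011431568773904202
```

Request:
arm_command:
  series: [0,0,0,0.3,-0.12,0,0,0,0,0,0.8,-0.34,0,0,0,0,0,0.85,-0.37,0,0]

```text
t: 7.55
eef_pos: [0.4989, 0.1828, 0.2728]
ee_rot: [3.139, -0.002, -1.556]
force: [-0.1, -0.1, -3.4]
width: 0.0117
gripper_force: 50.0
```

Request:
arm_command:
  series: [0.274,-0.018,-0.092,0.3,-0.12,0,0,0.274,-0.018,-0.092,0.8,-0.34,0,0,0.274,-0.018,-0.092,0.85,-0.37,0,0,0.274,-0.018,-0.092,0.85,-0.37,0,0]

```text
t: 8.05
eef_pos: [0.5353, 0.0995, 0.2725]
ee_rot: [-2.714, -0.004, -1.408]
force: [-0.9, 1.0, -2.7]
width: 0.0116
gripper_force: 50.0
```

Run:
```python
from h import *
plan(cw([18,0,155]),tc("sheet")); print(cur()[0]["moment"],cur()[0]["q"])
```

```text
t 8.05 pos [0.535 0.099 0.273] F [-0.914  0.96  -2.674] shift [ 0.875 -0.056  0.569] turn [ 0.006 -0.003  0.001]
[-0.288  2.012 -0.013] [ 0.667 -0.116 -0.697  0.347 -0.641 -0.746]
```

Request:
arm_command:
  series: [0.006,-0.003,0,0.3,-0.03,0.1,0,0.006,-0.003,0,0.7,-0.06,0.3,0,0.006,-0.003,0,0.87,-0.06,0.45,0,0.006,-0.003,0,0.87,-0.06,0.45,0,0.006,-0.003,0,0.87,-0.06,0.45,0]

```text
t: 8.68
eef_pos: [0.5762, 0.02, 0.2363]
ee_rot: [-2.703, 0.001, -1.405]
force: [-0.7, 1.0, -3.2]
width: 0.0115
gripper_force: 50.0
```

Run:
```python
from h import *
c=cam("wrist"); np.savez("c5",*c)
s,p,R=cur(); cv2.imwrite("pics/w5.png",arm.grab_frame("wrist"))
plan(cw([18,0,105]),tc("sheet")); print(wc(p),s["moment"])
a=arm.grab_frame("top")[90:215,240:370]; b=arm.grab_frame("scene")[150:290,280:410]
k=4; A,B=[cv2.resize(i,(390,int(390*i.shape[0]/i.shape[1])),interpolation=cv2.INTER_CUBIC) for i in(a,b)]
o=np.zeros((430,790,3),np.uint8); o[:A.shape[0],:390]=A; o[:B.shape[0],400:]=B; cv2.imwrite("pics/z5.png",o)
```

```text
t 8.72 pos [0.576 0.02  0.237] F [ 0.114 -0.621 -4.041] shift [0.03  0.046 0.625] turn [-0.002  0.001  0.001]
[ 22.286   2.682 167.123] [-0.224  1.971 -0.012]
```

View pics/w5.png

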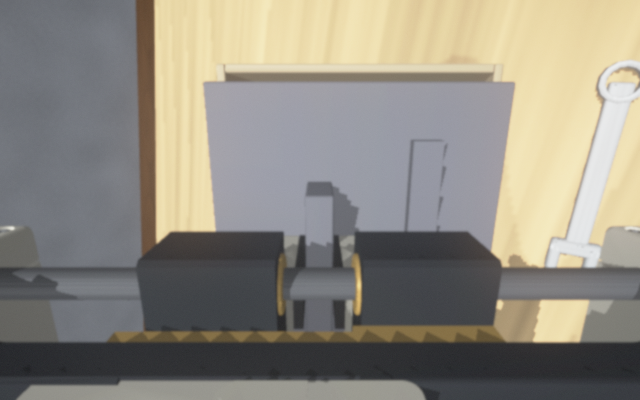

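w5: sheet held with its −y edge at corners (205,83), (513,83), and the crate's −y wall top edge behind from (217,66) to (503,66). I'll compare this with the model.

Run:
```python
from h import *
d=np.load("c5.npz"); c=tuple(d[k] for k in d.files); s,p,R=cur()
print("pose err deg",np.degrees((R.inv()*tc("sheet")).as_rotvec()))
print("crate rim outer -y",proj(c,[cw([x,-90,95]) for x in(80,-80)]))
def S(x,y,z): # sheet mm -> world via held tool: tool=[-y,-x,-z], TCP at sheet (18,0,35)
    return p+R.apply(np.array([-y,-(x-18),-(z-35)])/1000)
print("sheet face -y corners",proj(c,[S(x,-81,6) for x in(71,-71)]), "rib top end",proj(c,[S(x,-35,34) for x in(24,12)]),"cleat end",proj(c,[S(x,-55,12) for x in(-25,-39)]))
```

```text
pose err deg [-0.24740779  0.1430446   0.14041584]
crate rim outer -y [[217.35137396  64.29292556]
 [502.44458828  64.80620919]]
sheet face -y corners [[201.39017704  83.04721711]
 [516.91353218  82.91455891]] rib top end [[304.67365086 198.1350275 ]
 [334.11513958 198.11343789]] cleat end [[414.10221011 142.59772152]
 [444.97163398 142.57973831]]
```

Crate model agrees with the view to within 1 px, and the sheet is centred on the fingers. Descending now.

Request:
arm_command:
  series: [-0.002,0.001,0.001,0.03,0.045,0.1,0,-0.002,0.001,0.001,0.03,0.045,0.2,0,-0.002,0.001,0.001,0.03,0.045,0.3,0,-0.002,0.001,0.001,0.03,0.045,0.4,0,-0.002,0.001,0.001,0.03,0.045,0.5,0,-0.002,0.001,0.001,0.03,0.045,0.6,0,-0.002,0.001,0.001,0.03,0.045,0.6,0]

```text
t: 9.7
eef_pos: [0.5972, 0.0197, 0.179]
ee_rot: [-2.706, -0.0, -1.408]
force: [0.8, -1.1, -3.5]
width: 0.0115
gripper_force: 50.0
```

Run:
```python
from h import *
s,p,R=cur(); plan(cw([18,0,79]),tc("sheet")); print(wc(p),CR.inv().apply(s["force"]),s["moment"])
```

```text
t 9.7 pos [0.597 0.02  0.179] F [ 0.755 -1.056 -3.451] shift [-0.011 -0.012  0.275] turn [ 0.001 -0.     0.   ]
[ 16.824  -1.113 106.498] [-0.939 -1.165 -3.37 ] [-0.224  1.993  0.019]
```

Request:
arm_command:
  series: [0.001,0,0,-0.01,-0.01,0.02,0,0.001,0,0,-0.01,-0.01,0.04,0,0.001,0,0,-0.01,-0.01,0.05,0]

```text
t: 10.07
eef_pos: [0.6003, 0.0215, 0.1763]
ee_rot: [-2.702, 0.0, -1.407]
force: [-0.9, -0.8, -2.9]
width: 0.012
gripper_force: 50.0
```

Request:
arm_command:
  series: [0,0,0,0,0,0.02,0,0,0,0,0,0,0.04,0,0,0,0,0,0,0.04,0]

```text
t: 10.45
eef_pos: [0.6011, 0.0215, 0.1751]
ee_rot: [-2.7, 0.0, -1.407]
force: [-29.9, 3.4, 28.7]
width: 0.0115
gripper_force: 50.1
```

Run:
```python
from h import *
s,p,R=cur(); plan(cw([18,0,101]),tc("sheet")); print(wc(p),CR.inv().apply(s["force"]),CR.inv().apply(s["moment"]))
c=cam("wrist"); im=arm.grab_frame("wrist")
cv2.imwrite("pics/w6.png",im)
print("rim inner -y",proj(c,[cw([x,-85,95]) for x in(75,-75)]))
```

```text
t 10.45 pos [0.601 0.022 0.175] F [-29.876   3.401  28.694] shift [0.001 0.009 0.002] turn [-0.003  0.     0.   ]
[ 18.917   0.098 101.192] [-14.089   8.213  38.23 ] [3.203 6.894 0.069]
rim inner -y [[174.329  68.173]
 [564.45   68.189]]
```

View pics/w6.png

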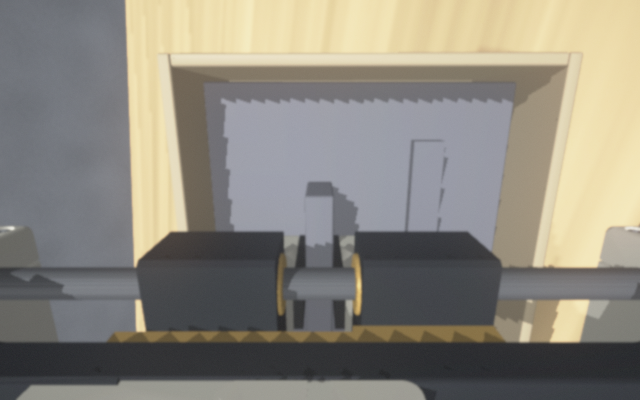

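w6: sheet is inside the walls, flat, edges parallel to the walls, pressing with about 38 N. I'll ease off, hold, release and lift out.

Request:
arm_command:
  series: [-0.003,0,0,0,0.005,-0.016,0,-0.003,0,0,0,0.005,-0.016,0,-0.003,0,0,0,0.005,-0.016,0,-0.003,0,0,0,0.005,-0.016,0]

```text
t: 11.0
eef_pos: [0.6009, 0.0216, 0.1751]
ee_rot: [-2.706, 0.0, -1.407]
force: [-13.6, 1.4, 13.6]
width: 0.0117
gripper_force: 50.0
```

Run:
```python
from h import *
s,p,R=cur(); plan(cw([18,0,101]),tc("sheet")); print(wc(p),CR.inv().apply(s["force"]))
```

```text
t 11.0 pos [0.601 0.022 0.175] F [-13.63    1.404  13.555] shift [0.002 0.008 0.002] turn [0. 0. 0.]
[ 18.764   0.231 101.249] [-6.253  3.601 17.873]
```

Request:
arm_command:
  series: [0,0,0,0,0,-0.005,0.35,0,0,0,0,0,-0.005,0.35,0,0,0,0,0,-0.005,0.35,0,0,0,0,0,-0.3,0.35,0,0,0,0,0,-0.8,0.35,0,0,0,0,0,-1,0.35,0,0,0,0,0,-1,0.35]

```text
t: 11.88
eef_pos: [0.5599, 0.015, 0.2667]
ee_rot: [-2.704, 0.001, -1.407]
force: [-0.0, -0.4, -0.8]
width: 0.0306
gripper_force: 0.0
```

Run:
```python
from h import *
c=cam("wrist"); np.savez("c7",*c); s,p,R=cur(); im=arm.grab_frame("wrist"); cv2.imwrite("pics/w7.png",im)
print(wc(p),s["force"],s["width"],s["q"])
for H in(58,61,64,66): print(H,proj(c,[cw([x,y,H+z]) for x,y,z in[(71,-81,6),(-71,-81,6),(-25,-55,12),(-39,-55,12)]]).round().tolist())
plan([.4495,-.2755,.25],tool(np.pi+.045))
```

```text
[ 19.8136359    0.3798468  201.80232912] [-0.02532288 -0.44186163 -0.81191783] 0.030648613056587514 [ 0.44955062 -0.08292858 -0.63513684  0.20940128 -0.60618597 -0.43339213]
58 [[252.0, 89.0], [440.0, 89.0], [379.0, 125.0], [397.0, 125.0]]
61 [[251.0, 89.0], [442.0, 89.0], [379.0, 126.0], [398.0, 126.0]]
64 [[250.0, 89.0], [443.0, 89.0], [380.0, 126.0], [399.0, 126.0]]
66 [[249.0, 89.0], [444.0, 89.0], [381.0, 126.0], [400.0, 126.0]]
t 11.93 pos [0.56  0.015 0.265] F [ 0.382  0.035 -0.826] shift [ 2.685  1.476 -0.523] turn [-0.207  0.234  1.057]
```

View pics/w7.png

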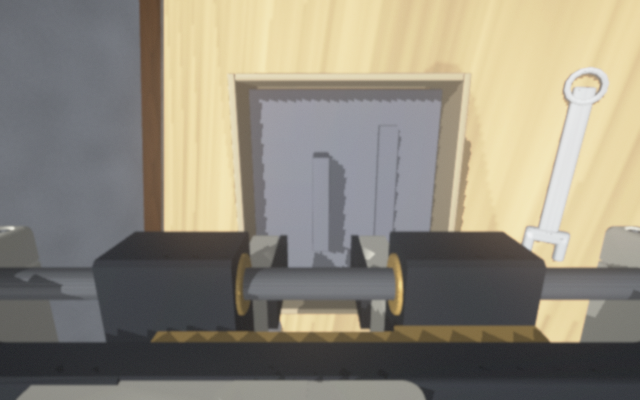

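w7: sheet flat and released in the crate, edges at columns 250/442, cleat end at (378–397,126), all as modelled. That uses up the picture views. Now the sleeves.

Request:
arm_command:
  series: [0,0,0,0.3,0.2,-0.3,1,-0.1,0.12,0.53,1,0.55,-0.3,1,-0.1,0.12,0.53,1,0.55,-0.3,1,-0.1,0.12,0.53,1,0.55,-0.3,1,-0.1,0.12,0.53,1,0.55,-0.3,1,-0.1,0.12,0.53,1,0.55,-0.3,1,-0.1,0.12,0.53,1,0.55,-0.3,1]

```text
t: 12.8
eef_pos: [0.5143, -0.0941, 0.2669]
ee_rot: [-2.92, 0.094, -2.255]
force: [-0.1, -0.5, -0.3]
width: 0.0871
gripper_force: 0.0
```

Run:
```python
from h import *
plan([.497,-.273,.25],tool(np.pi+.045)); print(cur()[0]["q"])
```

```text
t 12.8 pos [ 0.514 -0.094  0.267] F [-0.144 -0.517 -0.301] shift [ 1.505 -0.966  0.247] turn [-0.107  0.115  0.526]
[ 0.286 -0.049 -0.532  0.167 -0.892 -1.073]
```

Request:
arm_command:
  series: [0,0,0,0.55,-0.4,0.05,1,0,0,0,0.75,-0.48,0.05,1]

```text
t: 13.05
eef_pos: [0.5031, -0.1841, 0.2658]
ee_rot: [-2.919, 0.095, -2.253]
force: [-0.3, -0.2, -0.6]
width: 0.0875
gripper_force: 0.0
```

Request:
arm_command:
  series: [-0.107,0.115,0.526,0.75,-0.48,0.1,1,-0.107,0.115,0.526,0.75,-0.48,0.1,1,-0.107,0.115,0.526,0.75,-0.48,0.1,1,-0.107,0.115,0.526,0.75,-0.48,0.1,1,-0.107,0.115,0.526,0.75,-0.48,0.1,1,-0.107,0.115,0.526,0.75,-0.48,0.1,1]

```text
t: 13.8
eef_pos: [0.4942, -0.272, 0.2594]
ee_rot: [3.141, 0.002, -3.095]
force: [-0.2, -0.8, -0.1]
width: 0.0876
gripper_force: 0.0
```

Run:
```python
from h import *
plan([.497,-.273,.064],tool(np.pi+.045)); print(cur()[0]["q"])
```

```text
t 13.8 pos [ 0.494 -0.272  0.259] F [-0.171 -0.775 -0.091] shift [-0.024 -0.012  1.954] turn [0.    0.001 0.001]
[-0.157  0.169 -0.221 -0.001 -1.179 -1.367]
```

Request:
arm_command:
  series: [0,0.001,0,-0.02,-0.01,0.5,1,0,0.001,0,-0.02,-0.01,1,1,0,0.001,0,-0.02,-0.01,1,1]

```text
t: 14.18
eef_pos: [0.4936, -0.2718, 0.1573]
ee_rot: [3.14, -0.005, -3.094]
force: [-0.5, 0.2, 0.7]
width: 0.0875
gripper_force: 0.0
```

Request:
arm_command:
  series: [0,0,0,0,0,0.5,1,0,0,0,0,0,0.85,1,0,0,0,0,0,0.95,1,0,0,0,0,0,0.95,1]

```text
t: 14.68
eef_pos: [0.4975, -0.2728, 0.0671]
ee_rot: [-3.141, 0.003, -3.095]
force: [-0.3, -0.2, 0.7]
width: 0.0882
gripper_force: 0.0
```

Run:
```python
from h import *
plan([.497,-.273,.064],tool(np.pi+.045)); s=cur()[0];print(s["force"],s["width"])
```

```text
t 14.68 pos [ 0.498 -0.273  0.067] F [-0.34  -0.23   0.664] shift [ 0.006 -0.002  0.031] turn [-0.     0.002  0.001]
[-0.34  -0.23   0.664] 0.0882277080737911
```

Request:
arm_command:
  series: [0,0.002,0,0.006,0,0.03,1,0,0.002,0,0.006,0,0.03,0.5,0,0.002,0,0.006,0,0.03,0.5,0,0.002,0,0.006,0,0.03,0.5,0,0.002,0,0.006,0,0.03,0.5,0,0.002,0,0.006,0,-0.3,0.5,0,0.002,0,0.006,0,-0.8,0.5,0,0.002,0,0.006,0,-1,0.5]
  force: 30

```text
t: 15.68
eef_pos: [0.4968, -0.2728, 0.1683]
ee_rot: [-3.141, 0.001, -3.097]
force: [-0.1, -0.3, -3.5]
width: 0.0601
gripper_force: 29.9
```

Run:
```python
from h import *
s=cur()[0];print(s["force"],s["width"],s["gripper_force"])
print(cw([-57,0,170]));plan(cw([-57,0,170]),tc("slv"))
```

```text
[-0.13096919 -0.28359649 -3.53091378] 0.060064906295849436 29.935679733753204
[0.50453844 0.00552121 0.20538308]
t 15.68 pos [ 0.497 -0.273  0.168] F [-0.131 -0.284 -3.531] shift [-0.203  2.777 -0.372] turn [-0.017 -0.277 -0.074]
```

Request:
arm_command:
  series: [0,0,0,-0.05,0.3,-0.2,0.5,0,0,0,-0.07,0.8,-0.4,0.5,0,0,0,-0.07,0.95,-0.4,0.5]

```text
t: 16.05
eef_pos: [0.4991, -0.1755, 0.2071]
ee_rot: [3.141, 0.001, -3.095]
force: [1.1, -0.6, -1.7]
width: 0.0597
gripper_force: 29.9
```

Request:
arm_command:
  series: [0,0,0,-0.05,0.5,0,0.5,0,0,0,-0.07,0.9,0,0.5,0,0,0,-0.07,0.9,0,0.5]

```text
t: 16.42
eef_pos: [0.5012, -0.0852, 0.2051]
ee_rot: [3.141, -0.003, -3.094]
force: [0.7, -0.2, -2.3]
width: 0.0597
gripper_force: 29.9
```

Request:
arm_command:
  series: [-0.017,-0.277,-0.074,-0.07,0.3,0,0.5,-0.017,-0.277,-0.074,-0.07,0.7,0,0.5,-0.017,-0.277,-0.074,-0.07,0.95,0,0.5,-0.017,-0.277,-0.074,-0.07,0.95,0,0.5]

```text
t: 16.92
eef_pos: [0.5017, 0.0075, 0.2042]
ee_rot: [3.142, 0.432, -2.976]
force: [0.5, 0.1, -1.6]
width: 0.0599
gripper_force: 29.9
```

Run:
```python
from h import *
s,p,R=cur();print(wc(p),s["q"])
plan(cw([-55,0,110]),tc("slv"))
```

```text
[-59.77811456   2.38928104 169.95459733] [ 0.490389   -0.13076468 -0.87010704  0.32006264 -0.4391405  -2.15937545]
t 16.93 pos [0.502 0.007 0.204] F [ 0.534  0.146 -1.611] shift [-0.05  -0.024  0.599] turn [ 0.001 -0.003  0.001]
```

Request:
arm_command:
  series: [0.001,-0.003,0,-0.05,-0.024,0.15,0.5,0.001,-0.003,0,-0.05,-0.024,0.35,0.5,0.001,-0.003,0,-0.05,-0.024,0.55,0.5,0.001,-0.003,0,-0.05,-0.024,0.6,0.5,0.001,-0.003,0,-0.05,-0.024,0.6,0.5]

```text
t: 17.55
eef_pos: [0.5343, 0.0095, 0.153]
ee_rot: [-3.14, 0.437, -2.98]
force: [-0.2, -1.0, -2.3]
width: 0.06
gripper_force: 29.9
```

Run:
```python
from h import *
s,p,R=cur();print(wc(p),CR.inv().apply(s["force"]))
plan(cw([-55,0,95]),tc("slv"))
```

```text
[-51.90523272  -0.91761903 109.8626902 ] [-1.27941134 -0.94471621 -1.89575475]
t 17.55 pos [0.534 0.009 0.153] F [-0.2   -0.99  -2.259] shift [0.031 0.009 0.149] turn [-0.001  0.001 -0.001]
```

Request:
arm_command:
  series: [0,0,0,0.025,0,0.04,0.5,0,0,0,0.025,0,0.08,0.5,0,0,0,0.025,0,0.08,0.5]

```text
t: 17.92
eef_pos: [0.5355, 0.0103, 0.1458]
ee_rot: [-3.141, 0.44, -2.979]
force: [-0.3, 0.4, -2.3]
width: 0.0601
gripper_force: 29.9
```

Run:
```python
from h import *
s,p,R=cur();print(wc(p),CR.inv().apply(s["force"]))
```

```text
[-53.74854208  -0.28640726 102.74653535] [-1.15727524  0.39736315 -2.00909556]
```

Request:
arm_command:
  series: [0,0,0,0.01,0,0.02,0.5,0,0,0,0.01,0,0.04,0.5,0,0,0,0.01,0,0.04,0.5]

```text
t: 18.3
eef_pos: [0.536, 0.0107, 0.141]
ee_rot: [-3.141, 0.439, -2.979]
force: [-0.3, 0.7, -2.3]
width: 0.0601
gripper_force: 29.9
```

Request:
arm_command:
  series: [0,0,0,0,0,0.01,0.5,0,0,0,0,0,0.03,0.5,0,0,0,0,0,0.03,0.5]

```text
t: 18.68
eef_pos: [0.5374, 0.0108, 0.1402]
ee_rot: [-3.141, 0.441, -2.979]
force: [-19.2, -0.7, 21.7]
width: 0.0599
gripper_force: 30.0
```

Run:
```python
from h import *
s,p,R=cur();print(wc(p),CR.inv().apply(s["force"]))
```

```text
[-54.34183144  -0.10793508  96.85887068] [-8.08020333  2.46288137 27.73286971]
```

Request:
arm_command:
  series: [0,0,0,0,0,-0.015,0.5,0,0,0,0,0,-0.015,0.5,0,0,0,0,0,-0.015,0.9,0,0,0,0,0,-0.015,0.9,0,0,0,0,0,-0.1,0.9,0,0,0,0,0,-0.4,0.9,0,0,0,0,0,-0.9,0.9,0,0,0,0,0,-0.9,0.9]

```text
t: 19.68
eef_pos: [0.5008, 0.0062, 0.2243]
ee_rot: [3.139, 0.446, -2.979]
force: [-0.5, 1.0, -0.6]
width: 0.0786
gripper_force: 0.0
```

Run:
```python
from h import *
s,p,R=cur();print(wc(p),s["width"],s["force"])
c=cam("wrist");np.savez("c8",*c); cv2.imwrite("pics/w8.png",arm.grab_frame("wrist"))
print(proj(c,[cw([-57,y,87.5]) for y in(-30,30)]),proj(c,[cw([-57-18*.0,y,105]) for y in(-30,30)]))
plan([.4493,-.2755,.25],tool(np.pi+.045))
```

```text
[-52.28717528   1.24538831 188.63482083] 0.0786092501414043 [-0.50309342  0.98153165 -0.63095661]
[[275.25403111 198.17855507]
 [359.94054474 198.08890763]] [[272.12787846 205.53136147]
 [363.02041872 205.43102125]]
t 19.73 pos [0.5   0.006 0.222] F [ 0.365 -0.963 -0.473] shift [ 0.748 -2.692 -0.667] turn [0.018 0.282 0.074]
```

Run:
```python
from h import *
im=cv2.imread("pics/w8.png"); g=cv2.cvtColor(im,cv2.COLOR_BGR2GRAY)
for r in range(140,236,6): print(r," ".join(f"{v:3d}" for v in g[r,230:410:6]))
```

```text
140 181  85  80  80  78 101 124 122 124 124 126 125 125 123 122 122 123 123 123 123 125 125 126 127 101  70  72  72  75 132
146  83  82  80  80  79  80  78  79  79  78  78  77  78  78  77  77  78  78  77  78  76  79  76  77  76  76  75  76  76  77
152  99  92  92  93  98  97  90  88  90  96  97  88  89  88  95  97  86  84  85  95  95  84  83  82  93  95  84  83  83  94
158  64  66  70  99  97  63  61  59  94  97  92  57  55  62  98  95  58  58  54  93  96  91  56  57  59  93  95  63  53  54
164  79  85 100  97  78  77  77  83  96  97  82  79  80  84  97  98  81  79  78  85  94  94  80  79  79  83  94  94  82  78
170 141 142 141 142 142 143 143 144 142 144 116 115 115 116 121 147 147 147 148 147 149 150 150 153 154 154 154 154 155 155
176 205 204 203 202 201 199 198 196 191 190 168 133 177 163 176 180 178 178 177 176 175 174 172 172 170 171 177 175 178 176
182 152 151 150 150 151 149 149 141 133 132 131 129 129 128 129 128 125 125 124 124 122 120 110 102 101 141 141 142 139 141
188 150 152 150 149 150 151 151 152 153 153 152 150 150 149 149 148 146 147 146 145 145 142 126 102 102 142 
[... 183 characters left out ...]
 202 201 203 203 201 201 201 200 203 199 200 200 174 104 144 143 141 142 140 140
206 150 151 150 149 148 149 149 195 211 211 211 212 212 212 212 212 212 212 212 212 212 211 176 143 143 142 142 142 141 140
212 151 151 149 149 148 131 144 200 215 215 215 214 215 214 215 215 215 215 215 216 215 215 183 141 127 134 138 125 140 140
218 150 150 150 100  97  97  96 168 208 207 209 209 210 210 211 212 212 212 212 214 214 213 152  94  92  92  93 113 140 141
224 149 149 150 150 151 151 150 154 182 183 184 184 184 185 186 186 187 188 186 187 185 186 145 142 142 141 142 121 142 140
230 148 149 148 151 149 150 149 149 149 148 149 148 147 148 146 146 146 145 144 145 143 143 142 143 142 141 140 113 139 140
```

Request:
arm_command:
  series: [0,0,0,0.1,-0.4,-0.4,1,0,0,0,0.25,-0.9,-0.5,1,0,0,0,0.25,-0.9,-0.5,1]

```text
t: 20.1
eef_pos: [0.4705, -0.0944, 0.2542]
ee_rot: [3.142, 0.438, -2.985]
force: [-0.2, 0.7, 0.2]
width: 0.0872
gripper_force: 0.0
```

Request:
arm_command:
  series: [0,0,0,0.15,-0.6,-0.1,1,0,0,0,0.25,-0.9,-0.1,1]

```text
t: 20.35
eef_pos: [0.4594, -0.1849, 0.2524]
ee_rot: [-3.141, 0.438, -2.978]
force: [0.2, -1.1, 0.0]
width: 0.0876
gripper_force: 0.0
```

Request:
arm_command:
  series: [0.018,0.282,0.074,0.25,-0.9,0,1,0.018,0.282,0.074,0.25,-0.9,0,1,0.018,0.282,0.074,0.25,-0.9,0,1,0.018,0.282,0.074,0.25,-0.9,0,1]

```text
t: 20.85
eef_pos: [0.4519, -0.2767, 0.2396]
ee_rot: [-3.139, -0.01, -3.098]
force: [-0.1, -0.4, 0.1]
width: 0.0879
gripper_force: 0.0
```

Run:
```python
from h import *
plan([.4493,-.2755,.064],tool(np.pi+.045))
```

```text
t 20.85 pos [ 0.452 -0.277  0.24 ] F [-0.108 -0.429  0.14 ] shift [0.009 0.017 1.756] turn [-0.001 -0.006 -0.001]
```

First sleeve lies level against the low wall (columns 272–364), as predicted. Taking the middle one next.

Request:
arm_command:
  series: [0,-0.006,0,0.009,0.017,0.5,1,0,-0.006,0,0.009,0.017,0.95,1,0,-0.006,0,0.009,0.017,0.95,1]

```text
t: 21.22
eef_pos: [0.4471, -0.2742, 0.1445]
ee_rot: [-3.141, -0.001, -3.098]
force: [0.1, 0.0, 1.3]
width: 0.0876
gripper_force: 0.0
```

Request:
arm_command:
  series: [0,0,0,0,0,0.4,1,0,0,0,0,0,0.75,1,0,0,0,0,0,0.78,1,0,0,0,0,0,0.78,1]

```text
t: 21.72
eef_pos: [0.4514, -0.2757, 0.0713]
ee_rot: [-3.138, 0.007, -3.097]
force: [-0.0, 0.1, 0.2]
width: 0.0881
gripper_force: 0.0
```

Run:
```python
from h import *
plan([.4493,-.2755,.064],tool(np.pi+.045)); s=cur()[0];print(s["force"],s["width"])
```

```text
t 21.73 pos [ 0.451 -0.276  0.071] F [-0.021  0.1    0.232] shift [0.021 0.003 0.073] turn [-0.002  0.004 -0.   ]
[-0.021  0.1    0.232] 0.08811797598683141
```

Request:
arm_command:
  series: [0,0.004,0,0.018,0,0.07,1,0,0.004,0,0.018,0,0.07,1,0,0.004,0,0.018,0,0.07,0.5,0,0.004,0,0.018,0,0.07,0.5,0,0.004,0,0.018,0,0.07,0.5,0,0.004,0,0.018,0,0.07,0.5]
  force: 30

```text
t: 22.48
eef_pos: [0.4484, -0.2755, 0.0625]
ee_rot: [-3.139, -0.002, -3.098]
force: [0.7, -0.6, 0.9]
width: 0.0597
gripper_force: 29.9
```

Run:
```python
from h import *
s,p,R=cur();print(p,s["force"],s["width"],s["gripper_force"])
plan([.51,-.2,.26],tool(np.pi+.045))
plan(cw([-11,0,170]),tc("slv"))
```

```text
[ 0.44844806 -0.27554024  0.06245977] [ 0.72202263 -0.60911848  0.91742575] 0.05968342071967988 29.935944378376007
t 22.48 pos [ 0.448 -0.276  0.062] F [ 0.722 -0.609  0.917] shift [-0.645  0.723 -1.978] turn [-0.002 -0.001 -0.001]
t 22.48 pos [ 0.448 -0.276  0.062] F [ 0.722 -0.609  0.917] shift [-1.095  2.829 -1.633] turn [-0.018 -0.279 -0.075]
```

Request:
arm_command:
  series: [0,0,0,0,0,-0.2,0.5,0,0,0,0,0,-0.6,0.5,0,0,0,0,0,-1,0.5]

```text
t: 22.85
eef_pos: [0.4479, -0.275, 0.1629]
ee_rot: [-3.14, -0.003, -3.098]
force: [1.8, -0.4, -2.1]
width: 0.0597
gripper_force: 29.9
```

Request:
arm_command:
  series: [0,0,0,-0.15,0.4,-0.5,0.5,0,0,0,-0.35,0.85,-0.7,0.5,0,0,0,-0.38,0.95,-0.75,0.5]

```text
t: 23.22
eef_pos: [0.4837, -0.1764, 0.2388]
ee_rot: [-3.139, 0.001, -3.095]
force: [0.2, 0.4, -2.9]
width: 0.0601
gripper_force: 29.9
```

Request:
arm_command:
  series: [0,0,0,-0.2,0.5,0,0.5,0,0,0,-0.36,0.94,0,0.5,0,0,0,-0.36,0.94,0,0.5]

```text
t: 23.6
eef_pos: [0.5144, -0.0809, 0.2358]
ee_rot: [-3.139, -0.003, -3.095]
force: [-0.4, -1.1, -2.8]
width: 0.06
gripper_force: 29.9
```

Request:
arm_command:
  series: [-0.018,-0.279,-0.075,-0.2,0.4,0,0.5,-0.018,-0.279,-0.075,-0.36,0.8,0,0.5,-0.018,-0.279,-0.075,-0.36,0.94,0,0.5,-0.018,-0.279,-0.075,-0.36,0.94,0,0.5,-0.018,-0.279,-0.075,-0.36,0.94,0,0.5]

```text
t: 24.22
eef_pos: [0.5462, 0.0118, 0.2366]
ee_rot: [-3.141, 0.436, -2.978]
force: [0.3, 0.3, -2.2]
width: 0.0599
gripper_force: 29.9
```

Run:
```python
from h import *
s,p,R=cur();print(wc(p),s["width"])
plan(cw([-9.5,0,112]),tc("slv"))
```

```text
[ -5.61596322  -0.58263391 180.44095254] 0.05989541756881856
t 24.23 pos [0.546 0.012 0.237] F [ 0.263  0.254 -2.171] shift [0.038 0.006 0.684] turn [-0.001 -0.     0.   ]
```

Request:
arm_command:
  series: [0,0,0,0.034,0.006,0.2,0.5,0,0,0,0.034,0.006,0.4,0.5,0,0,0,0.034,0.006,0.6,0.5,0,0,0,0.034,0.006,0.68,0.5,0,0,0,0.034,0.006,0.68,0.5,0,0,0,0.034,0.006,0.68,0.5]

```text
t: 24.98
eef_pos: [0.5718, 0.0171, 0.1742]
ee_rot: [-3.141, 0.438, -2.978]
force: [-0.3, -0.2, -2.4]
width: 0.06
gripper_force: 29.9
```

Run:
```python
from h import *
s,p,R=cur();print(wc(p),CR.inv().apply(s["force"]))
plan(cw([-9,0,100]),tc("slv"))
```

```text
[ -8.33795445   0.46641733 112.87576255] [-1.32607723 -0.09520354 -1.98059169]
t 24.98 pos [0.572 0.017 0.174] F [-0.344 -0.153 -2.355] shift [ 0.007 -0.005  0.129] turn [-0.     0.001  0.   ]
```

Expected contact is at about TCP z 95.

Request:
arm_command:
  series: [0,0,0,0.007,0,0.05,0.5,0,0,0,0.007,0,0.11,0.5,0,0,0,0.007,0,0.14,0.5,0,0,0,0.007,0,0.14,0.5]

```text
t: 25.48
eef_pos: [0.5765, 0.018, 0.1601]
ee_rot: [-3.141, 0.436, -2.977]
force: [-0.6, 0.3, -1.8]
width: 0.0601
gripper_force: 29.9
```

Request:
arm_command:
  series: [0,0,0,0,0,0.02,0.5,0,0,0,0,0,0.03,0.5,0,0,0,0,0,0.03,0.5]

```text
t: 25.85
eef_pos: [0.5775, 0.0182, 0.1595]
ee_rot: [-3.141, 0.439, -2.977]
force: [-20.2, 2.4, 20.2]
width: 0.0599
gripper_force: 30.0
```

Run:
```python
from h import *
s,p,R=cur();print(wc(p),CR.inv().apply(s["force"]))
```

```text
[-9.27931722  0.62832366 97.1574134 ] [-9.14960225  5.65879386 26.53698862]
```

Request:
arm_command:
  series: [0,0,0,0,0,-0.015,0.5,0,0,0,0,0,-0.015,0.5,0,0,0,0,0,-0.015,0.9,0,0,0,0,0,-0.015,0.9,0,0,0,0,0,-0.1,0.9,0,0,0,0,0,-0.4,0.9,0,0,0,0,0,-1,0.9,0,0,0,0,0,-1,0.9]

```text
t: 26.85
eef_pos: [0.537, 0.0125, 0.2543]
ee_rot: [3.139, 0.446, -2.978]
force: [-0.5, 0.1, -0.9]
width: 0.0786
gripper_force: 0.0
```

Run:
```python
from h import *
s,p,R=cur();print(wc(p),s["width"],s["force"])
c=cam("wrist");np.savez("c9",*c); im=arm.grab_frame("wrist"); cv2.imwrite("pics/w9.png",im); g=cv2.cvtColor(im,cv2.COLOR_BGR2GRAY)
for x in(-57,-12): print(x,proj(c,[cw([x+d,y,88+e]) for y in(-30,30) for d,e in((-18,0),(0,18),(18,0))]).round().tolist())
print("rib",proj(c,[cw([18,y,98]) for y in(-35,35)]))
for r in range(120,240,6): print(r," ".join(f"{v:3d}" for v in g[r,230:410:6]))
plan([.4007,-.2778,.25],tool(np.pi+.045))
t=cv2.cvtColor(arm.grab_frame("top"),cv2.COLOR_BGR2GRAY); print(t[184:256:3,434])
```

```text
[ -6.3233788    1.57984748 200.30010988] 0.07857847998308337 [-0.51470258  0.12079088 -0.86700101]
-57 [[274.0, 104.0], [271.0, 133.0], [275.0, 156.0], [361.0, 104.0], [363.0, 134.0], [359.0, 156.0]]
-12 [[276.0, 169.0], [274.0, 200.0], [277.0, 216.0], [359.0, 169.0], [361.0, 200.0], [357.0, 216.0]]
rib [[269.48105365 235.73004973]
 [364.7378187  235.72376631]]
120 149 148 148 149 148 148 148 175 176 173 150 132 132 130 131 132 131 129 129 128 128 128 116 101 101 102  99 102 101 118
126 149 150 150 149 149 148 148 199 202 201 146 143 144 145 145 144 143 143 143 143 143 143 124 100  99 101 102 141 141 142
132 149 150 149 149 149 150 148 210 212 212 149 148 148 148 149 149 149 149 147 147 147 147 126 101 103 102 142 143 143 142
138 149 148 149 149 148 149 147 216 219 219 159 147 147 147 146 146 148 146 147 146 147 147 124 106 143 143 144 143 144 142
144 150 150 149 148 149 149 150 212 216 217 149 142 142 143 142 144 143 141 143 142 143 142 125 142 144 144 143 142 144 142
150 149 150 149 147 142 129 142 187 204 204 194 137 138 138 139 140 140 140 140 141 141 142 137 142 117 130 139 134 
[... 1249 characters left out ...]
16 152 151 152 151 151 151 151 152 200 201 202 204 205 204 204 206 206 208 208 209 210 211 105 104 109 144 145 144 143 144
222 152 150 153 152 153 151 152 119  84  83  83  82  83  83  84  84  85  83  84  82  84  83  98 112 145 145 144 144 142 143
228 153 151 151 151 152 152 151  84  82  83  82  82  84  84  83  84  84  84  85  84  83  83  86 143 145 143 144 145 143 144
234 136 130 151 151 152 152 150 150 149 150 149 148 148 148 148 147 147 146 145 145 144 144 143 145 144 144 144 144 142 122
t 26.9 pos [0.537 0.012 0.252] F [0.264 0.055 0.181] shift [ 1.646 -2.638 -0.766] turn [0.018 0.282 0.075]
[181 175 100  82  78  79  81  82  82  82  79  80  82  83  83  85  79  82
 147 187 206 179 135  82]
```

Both sleeves lie where predicted (columns ~272–363, rows 118–157 and 173–219). Now the third.

Request:
arm_command:
  series: [0,0,0,0.2,-0.3,-0.4,1,0,0,0,0.5,-0.8,-0.5,1,0,0,0,0.55,-0.88,-0.5,1]

```text
t: 27.32
eef_pos: [0.4789, -0.089, 0.2697]
ee_rot: [3.141, 0.436, -2.981]
force: [0.7, 1.2, 0.3]
width: 0.0875
gripper_force: 0.0
```

Request:
arm_command:
  series: [0,0,0,0.3,-0.5,-0.1,1,0,0,0,0.55,-0.88,-0.15,1]

```text
t: 27.58
eef_pos: [0.4389, -0.1835, 0.2599]
ee_rot: [3.142, 0.436, -2.976]
force: [0.5, -0.9, 0.0]
width: 0.0876
gripper_force: 0.0
```

Request:
arm_command:
  series: [0.018,0.282,0.075,0.55,-0.88,-0.12,1,0.018,0.282,0.075,0.55,-0.88,-0.12,1,0.018,0.282,0.075,0.55,-0.88,-0.12,1,0.018,0.282,0.075,0.55,-0.88,-0.12,1]

```text
t: 28.08
eef_pos: [0.4003, -0.2788, 0.2461]
ee_rot: [-3.14, -0.011, -3.098]
force: [0.1, 0.4, -0.3]
width: 0.0879
gripper_force: 0.0
```

Run:
```python
from h import *
plan([.4007,-.2778,.064],tool(np.pi+.045))
```

```text
t 28.07 pos [ 0.4   -0.279  0.246] F [ 0.082  0.437 -0.314] shift [-0.024  0.013  1.821] turn [-0.001 -0.007 -0.001]
```

Request:
arm_command:
  series: [0,-0.004,0,-0.008,0.013,0.5,1,0,-0.004,0,-0.008,0.013,0.95,1,0,-0.004,0,-0.008,0.013,0.95,1]

```text
t: 28.45
eef_pos: [0.3973, -0.2766, 0.1507]
ee_rot: [-3.141, -0.005, -3.097]
force: [-0.3, -0.7, 0.9]
width: 0.0878
gripper_force: 0.0
```

Request:
arm_command:
  series: [0,0,0,0,0,0.4,1,0,0,0,0,0,0.8,1,0,0,0,0,0,0.82,1,0,0,0,0,0,0.82,1,0,0,0,0,0,0.82,1]

```text
t: 29.08
eef_pos: [0.4012, -0.2783, 0.0735]
ee_rot: [-3.138, 0.003, -3.097]
force: [-0.1, 0.3, 0.3]
width: 0.0875
gripper_force: 0.0
```

Run:
```python
from h import *
plan([.4007,-.2778,.064],tool(np.pi+.045)); s=cur()[0];print(s["force"],s["width"])
```

```text
t 29.07 pos [ 0.401 -0.278  0.073] F [-0.075  0.327  0.256] shift [0.005 0.005 0.095] turn [-0.002  0.002 -0.   ]
[-0.075  0.327  0.256] 0.087524251865338
```

Request:
arm_command:
  series: [0,0.002,0,0.005,0.005,0.095,1,0,0.002,0,0.005,0.005,0.095,1,0,0.002,0,0.005,0.005,0.095,0.5,0,0.002,0,0.005,0.005,0.095,0.5,0,0.002,0,0.005,0.005,0.095,0.5,0,0.002,0,0.005,0.005,0.095,0.5]
  force: 30

```text
t: 29.82
eef_pos: [0.3993, -0.2775, 0.062]
ee_rot: [-3.139, -0.003, -3.098]
force: [0.4, -0.6, -1.1]
width: 0.0603
gripper_force: 29.9
```

Run:
```python
from h import *
s,p,R=cur();print(p,s["force"],s["width"],s["gripper_force"])
plan(cw([-34,0,185]),tc("slv"))
```

```text
[ 0.39928813 -0.2774947   0.06196033] [ 0.36536949 -0.59185149 -1.11917401] 0.06025239918686065 29.931344389915466
t 29.82 pos [ 0.399 -0.277  0.062] F [ 0.365 -0.592 -1.119] shift [-1.315  2.794 -1.679] turn [-0.018 -0.279 -0.074]
```

Request:
arm_command:
  series: [0,0,0,0,0,-0.2,0.5,0,0,0,0,0,-0.6,0.5,0,0,0,0,0,-1,0.5]

```text
t: 30.2
eef_pos: [0.3988, -0.2769, 0.1625]
ee_rot: [-3.14, -0.005, -3.098]
force: [1.3, 0.3, -2.9]
width: 0.0598
gripper_force: 29.9
```

Request:
arm_command:
  series: [0,0,0,-0.2,0.4,-0.5,0.5,0,0,0,-0.4,0.85,-0.75,0.5,0,0,0,-0.44,0.93,-0.8,0.5]

```text
t: 30.58
eef_pos: [0.4412, -0.1801, 0.2436]
ee_rot: [-3.139, 0.001, -3.095]
force: [-0.5, 0.1, -3.8]
width: 0.0602
gripper_force: 29.9
```

Request:
arm_command:
  series: [0,0,0,-0.2,0.5,0,0.5,0,0,0,-0.44,0.93,0,0.5,0,0,0,-0.44,0.93,0,0.5]

```text
t: 30.95
eef_pos: [0.48, -0.0853, 0.2401]
ee_rot: [-3.139, -0.005, -3.095]
force: [-0.4, 0.0, -3.1]
width: 0.0599
gripper_force: 29.9
```

Request:
arm_command:
  series: [-0.018,-0.279,-0.074,-0.2,0.4,0,0.5,-0.018,-0.279,-0.074,-0.44,0.8,0,0.5,-0.018,-0.279,-0.074,-0.44,0.93,0,0.5,-0.018,-0.279,-0.074,-0.44,0.93,0,0.5,-0.018,-0.279,-0.074,-0.44,0.93,0,0.5]

```text
t: 31.58
eef_pos: [0.5194, 0.0068, 0.2407]
ee_rot: [-3.141, 0.434, -2.98]
force: [1.1, 0.5, -1.5]
width: 0.06
gripper_force: 29.9
```

Run:
```python
from h import *
s,p,R=cur();print(wc(p),s["width"])
plan(cw([-34,0,140]),tc("slv"))
```

```text
[-28.58351581  -1.12681726 195.7134618 ] 0.059980932772565616
t 31.57 pos [0.519 0.007 0.241] F [ 1.146  0.51  -1.501] shift [0.053 0.012 0.557] turn [-0.001 -0.001 -0.001]
```

Request:
arm_command:
  series: [0,0,0,0.053,0.012,0.2,0.5,0,0,0,0.053,0.012,0.4,0.5,0,0,0,0.053,0.012,0.55,0.5,0,0,0,0.053,0.012,0.6,0.5,0,0,0,0.053,0.012,0.6,0.5,0,0,0,0.053,0.012,0.6,0.5]

```text
t: 32.33
eef_pos: [0.5398, 0.0119, 0.1847]
ee_rot: [-3.142, 0.436, -2.98]
force: [0.2, 0.6, -2.1]
width: 0.0599
gripper_force: 29.9
```

Run:
```python
from h import *
s,p,R=cur();print(wc(p),CR.inv().apply(s["force"]))
plan(cw([-34,0,126]),tc("slv"))
```

```text
[-33.23354322   0.57272581 136.11932336] [-0.59376072  0.56404142 -1.99709069]
t 32.33 pos [0.54  0.012 0.185] F [ 0.21   0.606 -2.061] shift [ 0.008 -0.006  0.101] turn [-0.    -0.    -0.001]
```

Request:
arm_command:
  series: [0,0,0,0.008,-0.005,0.03,0.5,0,0,0,0.008,-0.005,0.07,0.5,0,0,0,0.008,-0.005,0.07,0.5]

```text
t: 32.7
eef_pos: [0.5416, 0.0119, 0.1771]
ee_rot: [-3.141, 0.435, -2.979]
force: [0.3, -0.1, -2.1]
width: 0.0598
gripper_force: 29.9
```

Request:
arm_command:
  series: [0,0,0,0,0,0.02,0.5,0,0,0,0,0,0.035,0.5,0,0,0,0,0,0.035,0.5]

```text
t: 33.08
eef_pos: [0.5431, 0.0121, 0.1742]
ee_rot: [-3.141, 0.435, -2.979]
force: [-1.0, -0.1, -1.3]
width: 0.06
gripper_force: 29.9
```

Run:
```python
from h import *
s,p,R=cur();print(wc(p),CR.inv().apply(s["force"]))
```

```text
[-34.72743667   0.20929896 125.22307501] [-1.48028342  0.10451062 -0.74119725]
```

Request:
arm_command:
  series: [0,0,0,0,0,0.01,0.5,0,0,0,0,0,0.015,0.5,0,0,0,0,0,0.015,0.5]

```text
t: 33.45
eef_pos: [0.5434, 0.0121, 0.1739]
ee_rot: [-3.141, 0.437, -2.979]
force: [-18.7, 2.1, 16.0]
width: 0.0601
gripper_force: 30.0
```

Run:
```python
from h import *
s,p,R=cur();print(wc(p),CR.inv().apply(s["force"]))
```

```text
[-34.57469364   0.19642247 124.8180072 ] [-9.6237362   5.14848428 22.17723886]
```

Request:
arm_command:
  series: [0,0,0,0,0,-0.008,0.5,0,0,0,0,0,-0.008,0.5,0,0,0,0,0,-0.008,0.5]

```text
t: 33.83
eef_pos: [0.5434, 0.0122, 0.1741]
ee_rot: [-3.141, 0.436, -2.979]
force: [-9.2, 0.5, 7.8]
width: 0.0598
gripper_force: 30.0
```

Run:
```python
from h import *
s,p,R=cur();print(wc(p),CR.inv().apply(s["force"]))
```

```text
[-34.5346059    0.25486836 124.97913472] [-4.84542868  2.01325775 10.84225152]
```

Seated with light contact. Releasing and backing out.

Request:
arm_command:
  series: [0,0,0,0,0,-0.003,0.9,0,0,0,0,0,-0.003,0.9,0,0,0,0,0,-0.003,0.9,0,0,0,0,0,-0.1,0.9,0,0,0,0,0,-0.4,0.9,0,0,0,0,0,-1,0.9,0,0,0,0,0,-1,0.9,0,0,0,0,0,-1,0.9]

```text
t: 34.83
eef_pos: [0.5016, 0.0056, 0.2651]
ee_rot: [3.14, 0.437, -2.979]
force: [-0.4, -0.3, -0.2]
width: 0.0787
gripper_force: 0.0
```

Run:
```python
from h import *
s,p,R=cur();print(wc(p),s["width"],s["force"])
c=cam("wrist"); im=arm.grab_frame("wrist"); cv2.imwrite("pics/w10.png",im); g=cv2.cvtColor(im,cv2.COLOR_BGR2GRAY)
for x,z in((-57,88),(-12,88),(-34.5,116)): print(x,proj(c,[cw([x+d,y,z+e]) for y in(-30,30) for d,e in((-18,0),(0,18),(18,0))]).round().tolist())
for r in range(110,240,6): print(r," ".join(f"{v:3d}" for v in g[r,230:410:6]))
```

```text
[-34.3716554    0.55742243 225.33420499] 0.07871852918683099 [-0.35632861 -0.30593712 -0.23639178]
-57 [[280.0, 143.0], [279.0, 170.0], [282.0, 187.0], [357.0, 143.0], [359.0, 170.0], [356.0, 187.0]]
-12 [[282.0, 198.0], [280.0, 226.0], [283.0, 239.0], [356.0, 198.0], [357.0, 226.0], [354.0, 239.0]]
-34.5 [[277.0, 178.0], [275.0, 210.0], [279.0, 225.0], [360.0, 178.0], [363.0, 210.0], [359.0, 225.0]]
110 171 170 172 115  95  90 122 125 125 124 126 126 127 128 128 130 131 129 131 132 130 130 132 133  78  85  85 104 133 128
116 177 178 174  84  82  82 115 123 123 119 122 123 123 124 125 125 128 127 129 131 132 133 131 130  71  74  74  95 122 123
122 194 183 129  82  82  81 108 124 125 124 125 123 122 122 123 123 123 121 121 121 123 125 128 127  67  73  73  73 129 121
128 111  93  92  89  88  91  91  88  89  87  89  91  88  89  91  91  87  87  87  88  89  86  85  86  89  87  88  86  92  91
134  90  72  67  76  98  97  67  67  69  97  98  69  66  65  97  97  71  64  63  94  94  79  60  65  82  96  85  63  64  75
140 194 194 193 193 193 192 192 191 192 191 191 192 191 192 188 133 132 132 
[... 1331 characters left out ...]
 204 206 204 204 205 204 204 203 202 201 202 200 152 103 138 142 141 142 141 141
212 104 147 149 148 148 149 148 147 213 214 213 214 214 215 215 215 215 214 214 214 213 213 159 104 143 141 143 140 141 141
218 103 144 149 149 148 149 148 147 213 212 214 212 214 215 214 214 215 216 216 216 215 215 152 128 142 142 143 142 141 140
224 102 130 148 149 150 149 146 148 200 201 202 204 205 206 207 207 209 210 210 210 210 211 136 139 138 141 142 141 140 141
230 101 124 149 148 147 148 148 148 149 207 208 209 210 211 211 211 211 211 212 211 212 198 102 102 136 140 142 141 141 141
236  74  71 149 147 147 147 148 147 147 207 209 209 210 211 210 210 211 212 211 212 212 195 103 102 135 140 139 141 140  71
```

The third sleeve is seated (rows 182–226, columns 278–365, as predicted) and the arm is clear. Handing in.

```bash
python3 -c "
from station import arm
print(arm.job_done())"
```

```text
the job is handed in; nothing more can be done
None
```

The job is handed in at about 35 s of the 72 s allowed. The separator sheet lies flat in the crate, one sleeve rests against the low wall, one lies between cleat and rib, and the third is saddled on top. All four matched their predicted positions in the wrist views, but the station returned no verdict.

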